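# Calibrate the studio's pigment balance with the 200 g weight and a stylus

### The arm

A 6-joint arm with a two-finger parallel gripper is mounted at the origin on the work surface. World frame = base frame: x ahead of the robot, y to its left, z up, the work surface at z = 0. Lengths are in m, angles in rad, forces in N, time in s.
With the tool pointing down it reaches from about 0.3 to 0.775 m from the base axis. Payload 14.6 kg.
Tool frame: the origin (TCP) lies at the very end of the fingers, on their centre line; the grasp point (between the pads) lies 19 mm behind it; z points along the fingers, y is the direction in which the jaws open and shut (so a half turn about z gives the same grasp; the last joint's range is limited). The gripper opens to 94 mm and grips with 3 to 60 N. Pads are 16 mm wide; open, the fingers measure 119 mm over their backs; the gripper's body (75 mm by 177 mm) begins 78 mm behind the grasp point.
Start: joints at [1.182, 0.3, 1.521, -0, 1.321, -0.067], TCP at [0.174, 0.522, 0.174] pointing down, gripper open.
Joint ranges: [-3.03, 3.03], [-0.79, 2.21], [0.23, 2.52], [-1.04, 4.18], [0, 3.07], [-2.55, 2.55]. Speed limits (rad/s): [2.22, 2.22, 2.57, 3.14, 3.14, 3.14].

### API

Orientations are given as [roll, pitch, yaw] about the fixed x, y, z axes, in that order (R = Rz(yaw) Ry(pitch) Rx(roll)).
In Python, from station import get_obs, vision, hand_in gives the robot as it stands.
- The arm moves only by the tool play_rows, never from a script. Its argument "moves" is a list of rows, each an object with "claw": the opening, from 0 (shut) to 1 (fully open); "linear": the shift along the tool's x, y, z in mm, a list of three; "turn": the turn, a rotation vector about the tool's x, y, z in rad, a list of three. In form: [{"claw": claw, "linear": [tx, ty, tz], "turn": [ax, ay, az]}, ...]. A call has 1 to 8 rows; each row is the pose to reach, as a shift and turn from the pose measured when the call began, along the tool's axes at that moment; what a row does not reach only later rows make up. A row lasts 1/8 s, in which the tool goes at most 62.5 mm and 10.7 degrees, less where a joint would pass 70% of its speed; a pose out of reach is approached as far as the arm can. A call with a gripper value outside its range is refused whole. The fingers move at their own pace and stop on an object; "force" is the grip in N (left out, the last holds). Time passes only in rows, so rows that repeat a pose let the fingers close. It gives the time, the measured TCP pose, the force and the opening at its end, in the units of the state.
- get_obs(): the state, without advancing time (a new reading comes with each control period).
- vision.camera(name): name is "side" or "top" or "wrist"; returns the picture (480x640x3 uint8, blue, green, red); there is no depth.
- vision.camera_info(name): a dict with "camera_matrix" (3x3 intrinsics, pixels), "k1" (the pictures are not rectified: a ray, as slopes to the right and down, at radius r is drawn at 1 + k1 r^2 times it, then the intrinsics apply), "rvec" (rotation vector, rad) and "tvec" (3), from world to camera coordinates, as OpenCV has them; the wrist camera has in their place "mount" (4x4, takes a point from camera to tool coordinates, whose origin is the TCP and whose axes are the flange's). Camera axes: x right, y down, z forward; pixel columns grow to the right and rows downward; lengths in m; the calibration is good to about 2 mm. A picture is of the moment at which its call begins: read the wrist's pose just before it. camera_info takes no time and is no camera call.
- hand_in(): hands the job in, once; it reports no verdict.
The state is a dict: "time_s": time; "qpos": joint angles; "joint_vel": joint speeds; "tau": joint torques, N m; "ee_pos": TCP position; "eef_rot": TCP orientation; "force": force on the tool from outside, world axes, zero at the start; "moment": the same for the moment, N m; "grip_width": finger opening in m.
Only numpy, scipy, OpenCV 4.12 (cv2) and the standard library are available. Lean on these libraries where they do the work, as an engineer would, in place of code of your own. Each camera call takes 0.05 s, during which the arm holds its last target.

### The job

Calibrate the pigment balance: gently stand the 200 g brass weight (the largest of the three) upright in the middle of the steel pan and let go of it. Then take the orange-handled ball stylus out of the rack, push the red calibration key at the bottom of its yellow-framed recess fully down with the stylus tip, without forcing it, and keep it down for at least two seconds. Let the key come up again, stand the stylus back in its own hole of the rack and leave the weight on the pan; leave the other weights, the other rack tools and the things on the bench where they are, and never press the key while the weight is not on the pan.

Things in the scene. Friction and masses are not known exactly. Their poses are not given: they have to be found in the camera images.
- weight_200_mid (a point): Centre of the 200 g weight, 27 mm above its underside; z is its axis, up. Solid brass, 54 mm tall: cylinder 29 mm across for the lower 36 mm, then a neck and a knob 19 mm across. It stands on the weight block in a row with the smaller 100 g (23 mm across, 43 mm tall) and 50 g (18 mm across, 35 mm tall) weights, 50 mm between centres, in any order.
- weight_100_mid (a point): Centre of the 100 g brass weight, 21.5 mm above its underside; a bystander.
- weight_50_mid (a point): Centre of the 50 g brass weight, 17.5 mm above its underside; a bystander.
- weight_block: Dark wooden slab 170 x 70 x 12 mm with blue cloth on top, fixed, carrying the three weights in a row along its x axis. Origin at the centre of its underside, z up.
- scale: Pigment balance, white and grey plastic, fixed: 240 mm (x) by 170 mm (y), 61 mm high without the pan. Origin at the centre of its underside, z up. Its -x end is the front: a grey panel sloping at 30 degrees from 18 mm high at the front edge to 61 mm high 75 mm behind, with a display, two flat keys (ignore them) and the recessed calibration key.
- pan_centre (a point): Centre of the upper face of the round steel weighing pan, 130 mm across, flat, 78 mm above the bench when empty. The pan moves with its load. z is up.
- pan (a joint): How far the pan has sunk (m): 0 when empty; it rides on a soft spring and sinks about 4.4 mm under the 200 g weight (400 N/m), with its stop at 7 mm.
- key_mouth (a point): Middle of the mouth of the calibration key's recess, level with the panel's face: a straight round hole 10 mm across, framed in yellow, square to the panel. z is the panel's outward normal (30 degrees from vertical, leaning to the balance's front); the key is pressed along -z. The red key's flat top fills the bottom of the hole, 3 to 10 mm below this point; the depth differs each time.
- cal_key (a joint): How far the red calibration key is pressed along -z of key_mouth (m): 0 when up, 0.004 at its stop. Spring key: it begins to move at about 1.4 N and reaches the stop at about 4.2 N, and comes up by itself.
- stylus_mid (a point): Centre of the stylus, on its axis; z runs from tip to top end. 130 mm long, 20 to 45 g: orange handle 12 mm across from 38 mm above the tip to the top, brass ferrule 10 mm across, steel shank 3 to 5 mm, ball tip 5 mm. It stands tip down in a rack hole with a little play, this point 25 mm above the rack's top; best held from above some 90 mm from the tip, fingers along it.
- stylus_tip (a point): The very tip of the stylus's ball; z runs along the stylus towards the handle.
- rack: Wooden tool rack, fixed: 64 mm (its x) by 160 mm (its y) by 48 mm high, with three straight upright holes 15.5 mm across and 40 mm deep in a row along its y axis at y = -48, 0 and +48 mm; stylus, brush and pencil stand in them in any order, reaching about 138 mm above the bench. Origin at the centre of its underside, z up.
- brush_mid (a point): Centre of the paint brush (black handle 10 mm across, aluminium ferrule, dark bristles up, 130 mm long) in the rack; a bystander.
- pencil_mid (a point): Centre of the green pencil (9 mm across, 126 mm long, point up) in the rack; a bystander.
- tube_blue: Blue paint tube lying on the bench, about 100 x 30 x 18 mm; a bystander. Origin at its underside.
- tube_red: Red paint tube lying on the bench, about 100 x 30 x 18 mm; a bystander. Origin at its underside.
- ink_jar: Amber ink jar, 48 mm across, 55 mm tall, black cap; a bystander. Origin at its underside.
- glue_stick: White glue stick standing upright, 27 mm across, 88 mm tall; a bystander. Origin at its underside.

How it is judged:
By the outcome, as a careful person would: the job done as asked, in the order asked, and still so for the second after the job is handed in, with the robot touching nothing.
It also fails if it takes over 67 s, if anything falls off the work surface, if the arm or the gripper's body presses on something with over 40 N, if the wrist force passes 120 N, or if a joint passes its speed limit or range.

## Working session

There is one attempt and no reset: what is moved stays moved. The work goes in short steps, Python scripts to look and compute and a tool call to move; the robot and the scene stay as the last step left them, time stands still between calls to the robot, and variables do not carry over. Pictures are saved under pics/ and viewed, and the job is handed in when it is done.

Besides the shell and the picture viewer there is one more tool, called after "Request:" as name([rows], argument=value, ...), one row to a line, values as JSON. play_rows: Moves the arm, as the interface text tells. Its arguments: {"type":"object","properties":{"moves":{"type":"array","items":{"type":"object","properties":{"claw":{"type":"number"},"linear":{"type":"array","items":{"type":"number"}},"turn":{"type":"array","items":{"type":"number"}}}}},"force":{"type":"number"}},"required":["moves"]}

```bash
ls; mkdir -p pics; python3 - <<'E'
from station import get_obs, vision
import cv2
o=get_obs(); print(o)
for n in ["side","top","wrist"]:
    i=vision.camera_info(n); print(n,i)
    cv2.imwrite(f"pics/{n}0.png",vision.camera(n))
E
```

```text
pics
{'time_s': 0.0, 'qpos': array([ 1.18237235e+00,  3.00471437e-01,  1.52161737e+00,  3.34487745e-05,
        1.32068301e+00, -6.66023912e-02]), 'joint_vel': array([ 0.00069587, -0.00029668, -0.00059098,  0.00026731,  0.00050549,
        0.00080408]), 'tau': array([ 2.68985445e-03, -5.31819463e+01, -3.52738595e+01,  7.09132128e-02,
        2.44388322e-02, -9.86369037e-05]), 'ee_pos': array([0.17383929, 0.52147743, 0.17337082]), 'eef_rot': array([-3.14041826e+00, -1.10803172e-04,  2.81976270e+00]), 'force': array([-0.4414397 ,  0.06818399, -0.22918619]), 'moment': array([0.00243804, 0.00515816, 0.03538618]), 'grip_width': 0.09390373942290632}
side {'camera_matrix': array([[440.21506896,   0.        , 315.08152915],
       [  0.        , 440.21506896, 238.81189424],
       [  0.        ,   0.        ,   1.        ]]), 'k1': -0.09843326020494114, 'rvec': array([ 2.0563151 , -0.37552639,  0.19435747]), 'tvec': array([-0.48935324,  0.15281366,  0.76429007])}
top {'camera_matrix': array([[437.673145  ,   0.        , 319.20598353],
       [  0.        , 437.673145  , 238.89330267],
       [  0.        ,   0.        ,   1.        ]]), 'k1': -0.10606781703827363, 'rvec': array([ 2.1395304 , -2.19872353,  0.08769611]), 'tvec': array([0.0188034 , 0.53095624, 0.99706838])}
wrist {'camera_matrix': array([[353.71031347,   0.        , 323.43740433],
       [  0.        , 353.71031347, 235.39042353],
       [  0.        ,   0.        ,   1.        ]]), 'k1': -0.05697748670449677, 'mount': array([[-3.99106493e-04, -9.69693331e-01, -2.44324956e-01,
         6.97107114e-02],
       [ 9.99999773e-01, -2.54191891e-04, -6.24652607e-04,
         2.58245357e-04],
       [ 5.43616045e-04, -2.44325150e-01,  9.69693212e-01,
        -2.10819601e-01],
       [ 0.00000000e+00,  0.00000000e+00,  0.00000000e+00,
         1.00000000e+00]])}
```

View pics/side0.png

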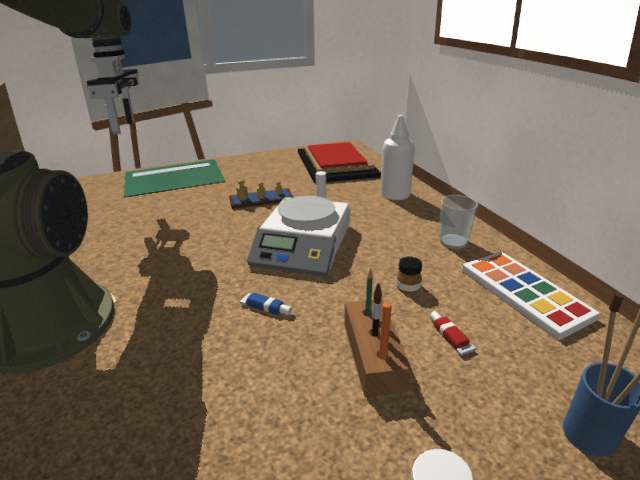

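View pics/top0.png

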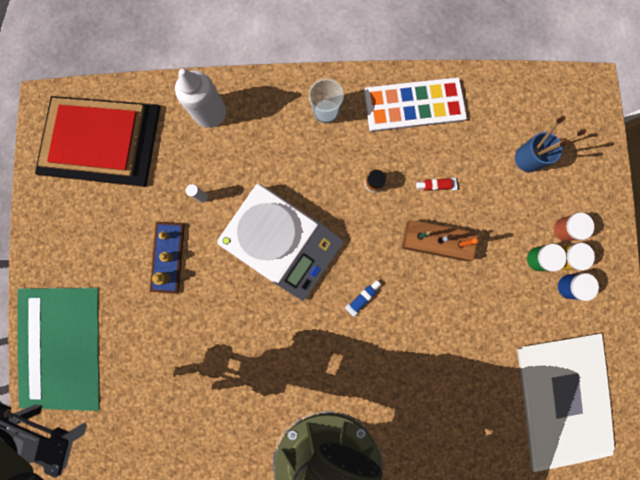

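View pics/wrist0.png

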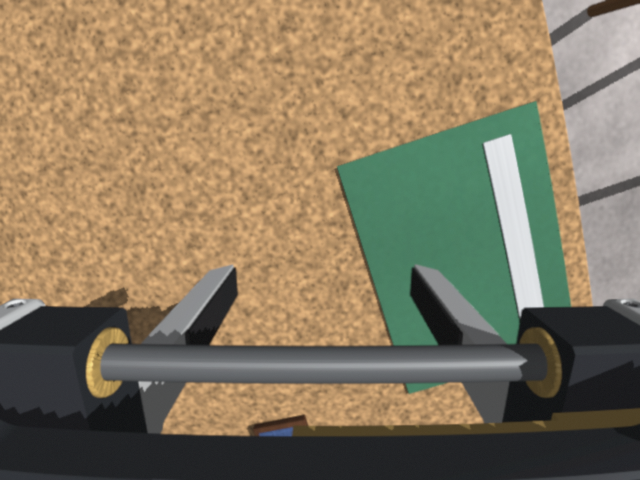

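The side view shows the balance at (300,235), the weight block at (262,197) with the largest weight leftmost (242,190), and the rack with the orange stylus nearest at (385,330). In the top view the 200 g weight is at (158,279), the key frame at (324,243) and the stylus at (468,242). I'll enlarge these.

```bash
cat > h.py <<'E'
import numpy as np, cv2
from scipy.spatial.transform import Rotation as R
from station import get_obs, vision
def cam(name,obs=None):
    i=vision.camera_info(name); K=i["camera_matrix"]; k1=i["k1"]
    if "rvec" in i:
        Rm=cv2.Rodrigues(i["rvec"])[0]; t=i["tvec"]
    else:
        T=np.eye(4); T[:3,:3]=R.from_euler("xyz",obs["eef_rot"]).as_matrix(); T[:3,3]=obs["ee_pos"]
        M=np.linalg.inv(T@i["mount"]); Rm=M[:3,:3]; t=M[:3,3]
    return K,k1,Rm,t
def proj(c,P):
    K,k1,Rm,t=c; p=np.atleast_2d(P)@Rm.T+t; s=p[:,:2]/p[:,2:]
    s=s*(1+k1*(s**2).sum(1,keepdims=True)); return s@K[:2,:2].T+K[:2,2]
def ray(c,uv):
    K,k1,Rm,t=c
    s=cv2.undistortPoints(np.array([[uv]],float),K,np.array([k1,0,0,0,0.]))[0,0]
    d=Rm.T@np.array([s[0],s[1],1]); return -Rm.T@t,d/np.linalg.norm(d)
def tri(obsl):
    A=np.zeros((3,3));b=np.zeros(3);L=[]
    for c,uv in obsl:
        o,d=ray(c,uv);P=np.eye(3)-np.outer(d,d);A+=P;b+=P@o;L.append((P,o))
    x=np.linalg.solve(A,b); return x,[round(1e3*float(np.linalg.norm(P@(x-o))),2) for P,o in L]
def atz(c,uv,z):
    o,d=ray(c,uv); return o+d*(z-o[2])/d[2]
def crop(img,x0,y0,w,h,s,name):
    cv2.imwrite(name,cv2.resize(img[y0:y0+h,x0:x0+w],None,fx=s,fy=s,interpolation=cv2.INTER_CUBIC))
E
python3 - <<'E'
from h import *
t=cv2.imread("pics/top0.png"); s=cv2.imread("pics/side0.png")
crop(t,140,175,220,130,3.6,"pics/t1.png"); crop(t,390,205,110,70,7,"pics/t2.png")
crop(s,220,160,140,115,5.2,"pics/s1.png"); crop(s,330,255,90,145,4.1,"pics/s2.png")
E
```

```text
(no output)
```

View pics/t1.png

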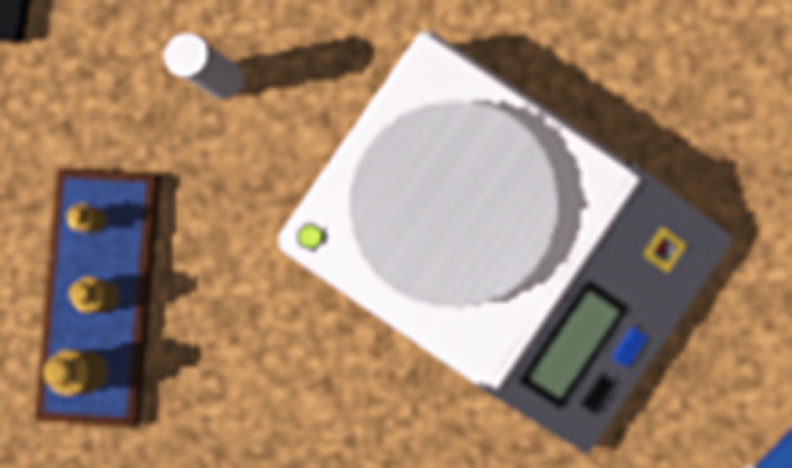

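View pics/t2.png

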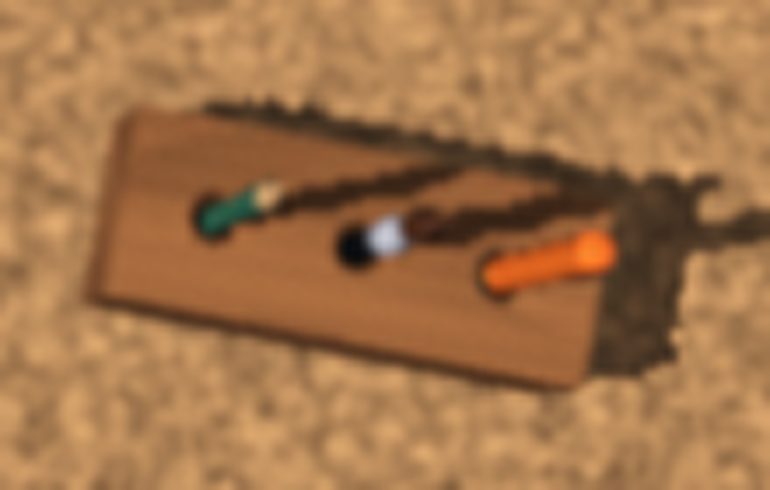

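View pics/s1.png

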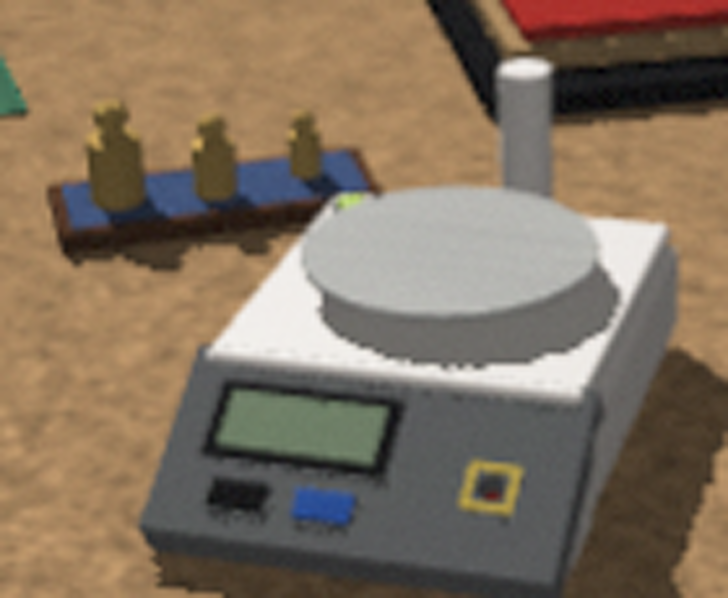

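View pics/s2.png

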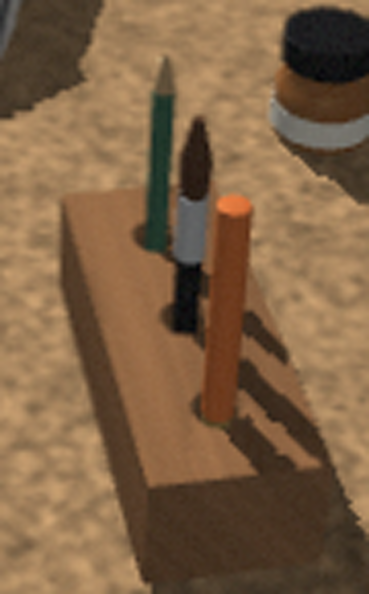

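The crops are clear: yellow key frame at t1 (664,250) / s1 (491,488), pan centre about t1 (454,203) / s1 (450,250), stylus top at t2 (594,252) / s2 (234,206).

```bash
cat >> h.py <<'E'
def px(u,v,x0,y0,s): return ((u+.5)/s-.5+x0,(v+.5)/s-.5+y0)
E
python3 - <<'E'
from h import *
T=cam("top");S=cam("side")
t1=lambda u,v:(T,px(u,v,140,175,3.6)); t2=lambda u,v:(T,px(u,v,390,205,7))
s1=lambda u,v:(S,px(u,v,220,160,5.2)); s2=lambda u,v:(S,px(u,v,330,255,4.1))
print("camT",-T[2].T@T[3],"camS",-S[2].T@S[3])
for n,a,b in [("key",t1(664,250),s1(491,488)),("pan",t1(454,203),s1(450,250)),("w200top",t1(66,363),s1(112,106)),
 ("stytop",t2(595,251),s2(234,205)),("styhole",t2(497,274),s2(219,418)),("penhole",t2(212,217),s2(157,246)),("brushhole",t2(355,246),s2(185,328)),
 ("bodytopcornerNear",t1(487,387),s1(206,354)),("bodytopcornerfar",t1(640,180),s1(588,396)),("panelTopL",t1(587,447),s1(145,527)),("panelR",t1(730,238),s1(560,585))]:
    x,e=tri([a,b]); print(n,x.round(4),e)
for n,uv in [("w200",(80,372)),("w100",(95,294)),("w50",(86,217))]:
    print(n,atz(*t1(*uv),0.04))
for n,uv in [("blk1",(60,172)),("blk2",(155,177)),("blk3",(135,424)),("blk4",(38,416))]:
    print(n,atz(*t1(*uv),0.012))
E
```

```text
camT [ 0.43766347 -0.00546773  1.04155377] camS [ 0.26523194 -0.72582627  0.49978613]
key [ 0.5175 -0.0066  0.0358] [0.38, 0.38]
pan [0.5467 0.1224 0.0763] [0.65, 0.65]
w200top [0.4516 0.3722 0.0656] [2.86, 2.86]
stytop [ 0.508  -0.3217  0.1369] [0.73, 0.73]
styhole [ 0.509  -0.3216  0.042 ] [0.45, 0.45]
penhole [ 0.5305 -0.2276  0.0416] [0.45, 0.45]
brushhole [ 0.5194 -0.2746  0.0415] [0.63, 0.63]
bodytopcornerNear [0.433  0.1063 0.0562] [0.49, 0.49]
bodytopcornerfar [0.5617 0.0067 0.0605] [1.42, 1.42]
panelTopL [0.3914 0.0469 0.0159] [1.64, 1.64]
panelR [ 0.5274 -0.0505  0.0151] [1.21, 1.21]
w200 [0.44884644 0.37216678 0.04      ]
w100 [0.49903363 0.36220193 0.04      ]
w50 [0.54934135 0.36847637 0.04      ]
blk1 [0.58338805 0.39723887 0.012     ]
blk2 [0.57797493 0.33162698 0.012     ]
blk3 [0.41414142 0.3453186  0.012     ]
blk4 [0.42054743 0.41164769 0.012     ]
```

```bash
cat >> h.py <<'E'
def rel(p,Rt,o=None):
    o=o or get_obs(); R0=R.from_euler("xyz",o["eef_rot"]); Rt=Rt if not isinstance(Rt,(int,float)) else R.from_euler("xyz",[np.pi,0,Rt])
    l=R0.inv().apply(np.array(p)-o["ee_pos"])*1e3; a=(R0.inv()*Rt).as_rotvec()
    print("linear",l.round(1),"turn",a.round(4),"ang",round(np.degrees(np.linalg.norm(a)),1)); return l,a
E
python3 -c "
from h import *
rel([.449,.372,.2],3.056)"
```

```text
linear [-308.3  -54.9  -26.5] turn [-9.000e-04 -2.000e-04 -2.362e-01] ang 13.5
```

Request:
play_rows([
  {"claw":1,"linear":[-60,-10,-10],"turn":[0,0,-0.06]},
  {"claw":1,"linear":[-120,-21,-20],"turn":[0,0,-0.12]},
  {"claw":1,"linear":[-180,-32,-26.5],"turn":[0,0,-0.18]},
  {"claw":1,"linear":[-240,-43,-26.5],"turn":[0,0,-0.236]},
  {"claw":1,"linear":[-285,-51,-26.5],"turn":[0,0,-0.236]},
  {"claw":1,"linear":[-308.3,-54.9,-26.5],"turn":[0,0,-0.236]},
  {"claw":1,"linear":[-308.3,-54.9,-26.5],"turn":[0,0,-0.236]},
])

```text
time_s: 1.02
ee_pos: [0.4495, 0.3716, 0.1996]
eef_rot: [-3.14, -0.001, 3.054]
force: [-1.1, 0.8, 0.7]
grip_width: 0.0941
```

```bash
python3 - <<'E'
from h import *
o=get_obs(); print(o["time_s"],o["ee_pos"],o["eef_rot"],o["qpos"],o["force"])
im=vision.camera("wrist"); cv2.imwrite("pics/w1.png",im); import pickle; pickle.dump(o,open("w1.pkl","wb"))
print(proj(cam("wrist",o),[[.449,.372,.066],[.449,.372,.012],o["ee_pos"]]))
E
```

```text
1.025 [0.4494633  0.37156071 0.19963018] [-3.14036032e+00 -8.66585732e-04  3.05426130e+00] [ 6.28181586e-01  3.57729140e-01  1.38482144e+00 -3.66939093e-04
  1.40050457e+00 -8.55221476e-01] [-1.11013101  0.78485733  0.69838744]
[[324.18823795 218.33894436]
 [324.17734574 209.03496576]
 [323.60224586 261.07244837]]
```

View pics/w1.png

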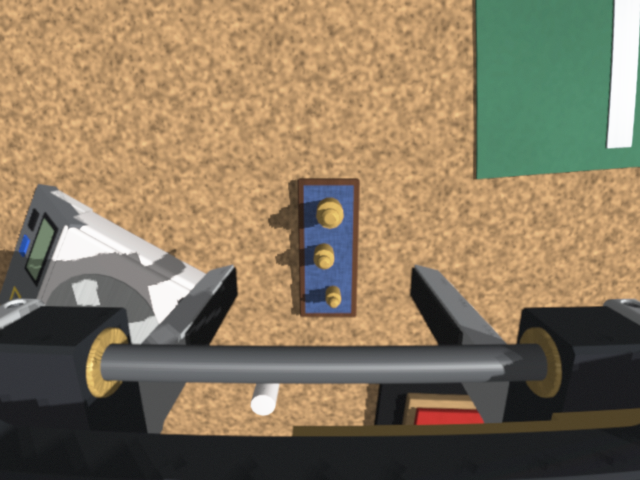

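```bash
python3 - <<'E'
from h import *
crop(cv2.imread("pics/w1.png"),280,165,100,75,8,"pics/w1c.png")
E
```

```text
(no output)
```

View pics/w1c.png

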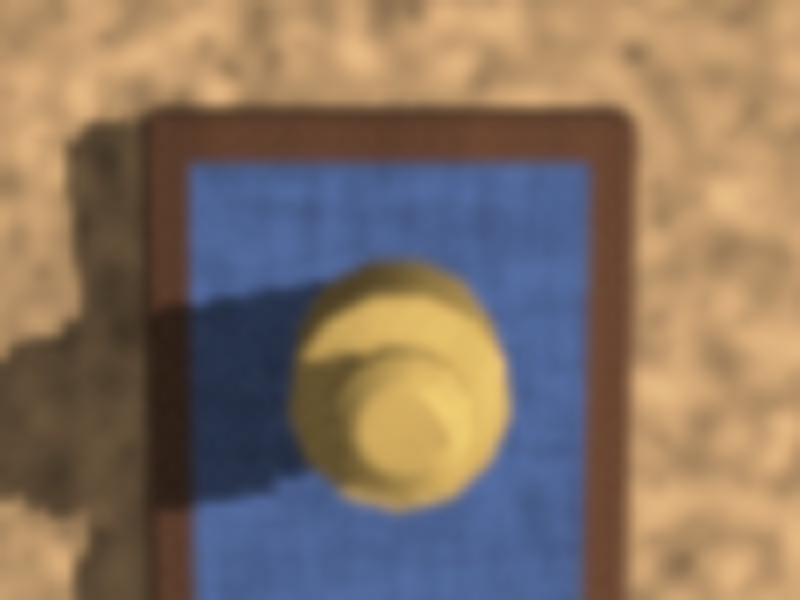

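```bash
python3 - <<'E'
from h import *; import pickle
o=pickle.load(open("w1.pkl","rb")); W=cam("wrist",o)
for n,uv,z in [("knobtop",(403,424),.066),("cylTop",(401,405),.048)]:
    print(n,atz(W,px(*uv,280,165,8),z))
print(tri([(W,px(403,424,280,165,8)),(cam("side"),px(112,104,220,160,5.2))]))
a=atz(W,px(403,424,280,165,8),.066)
rel([a[0],a[1],.105],3.054)
E
```

```text
knobtop [0.44871551 0.37774856 0.066     ]
cylTop [0.44975791 0.37768938 0.048     ]
(array([0.44933883, 0.37771457, 0.06482519]), [0.38, 0.38])
linear [ 0.3  5.6 94.8] turn [-0.0011 -0.0009  0.0014] ang 0.1
```

Request:
play_rows([
  {"claw":1,"linear":[0,5.6,45],"turn":[0,0,0]},
  {"claw":1,"linear":[0,5.6,95],"turn":[0,0,0]},
  {"claw":1,"linear":[0,5.6,95],"turn":[0,0,0]},
])

```text
time_s: 1.45
ee_pos: [0.4463, 0.3777, 0.1021]
eef_rot: [-3.137, -0.006, 3.057]
force: [0.1, 0.3, -0.1]
grip_width: 0.0939
```

```bash
python3 - <<'E'
from h import *
o=get_obs(); print(o["time_s"],o["ee_pos"],o["eef_rot"],o["force"])
im=vision.camera("wrist"); crop(im,220,180,200,150,4,"pics/w2c.png"); import pickle; pickle.dump(o,open("w2.pkl","wb"))
print(proj(cam("wrist",o),[[.449,.3777,.066],[.449,.3777,.012],o["ee_pos"]]))
E
```

```text
1.45 [0.44631612 0.37765047 0.10206905] [-3.13655931 -0.00559625  3.05714531] [ 0.10622919  0.32719819 -0.06690662]
[[324.24150569 249.23590412]
 [324.45301535 232.15924659]
 [323.60444934 261.07233924]]
```

View pics/w2c.png

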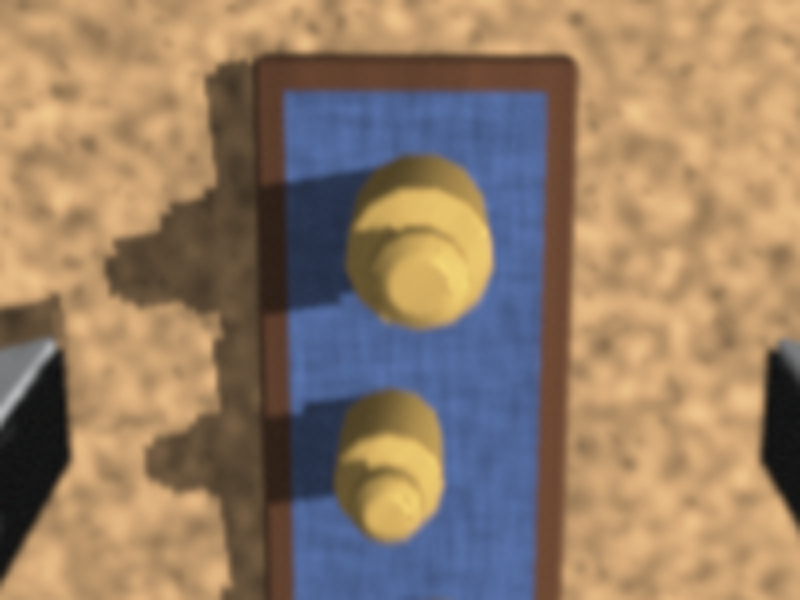

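```bash
python3 - <<'E'
from h import *
o=get_obs(); print(o["ee_pos"],o["eef_rot"])
rel([.449,.3777,.018],3.055)
E
```

```text
[0.44778144 0.37838428 0.1049724 ] [-3.13952862e+00 -2.19504060e-03  3.05684844e+00]
linear [-1.5 -0.4 87. ] turn [-0.0021 -0.0022  0.0019] ang 0.2
```

Request:
play_rows([
  {"claw":1,"linear":[-1.5,-0.4,35],"turn":[0,0,0]},
  {"claw":1,"linear":[-1.5,-0.4,65],"turn":[0,0,0]},
  {"claw":1,"linear":[-1.5,-0.4,80],"turn":[0,0,0]},
  {"claw":1,"linear":[-1.5,-0.4,87],"turn":[0,0,0]},
  {"claw":1,"linear":[-1.5,-0.4,87],"turn":[0,0,0]},
  {"claw":0.45,"linear":[-1.5,-0.4,87],"turn":[0,0,0]},
  {"claw":0.36,"linear":[-1.5,-0.4,87],"turn":[0,0,0]},
], force=20)

```text
time_s: 2.38
ee_pos: [0.4493, 0.3779, 0.0187]
eef_rot: [-3.14, -0.001, 3.057]
force: [0.0, 0.1, 0.6]
grip_width: 0.0775
```

Request:
play_rows([
  {"claw":0.2,"linear":[0,0,0],"turn":[0,0,0]},
  {"claw":0.2,"linear":[0,0,0],"turn":[0,0,0]},
  {"claw":0.2,"linear":[0,0,0],"turn":[0,0,0]},
])

```text
time_s: 2.75
ee_pos: [0.4493, 0.3779, 0.0187]
eef_rot: [-3.14, -0.001, 3.057]
force: [-0.1, 0.3, 0.3]
grip_width: 0.0471
```

```bash
python3 - <<'E'
from h import *
o=get_obs(); print(o["time_s"],o["ee_pos"],o["eef_rot"],o["force"],o["grip_width"])
im=vision.camera("wrist"); crop(im,220,180,200,150,4,"pics/w3c.png")
E
```

```text
2.75 [0.44931493 0.3778906  0.01871284] [-3.14019009e+00 -1.47704177e-03  3.05683031e+00] [-0.08601652  0.28625563  0.27199695] 0.047077646806856756
```

View pics/w3c.png

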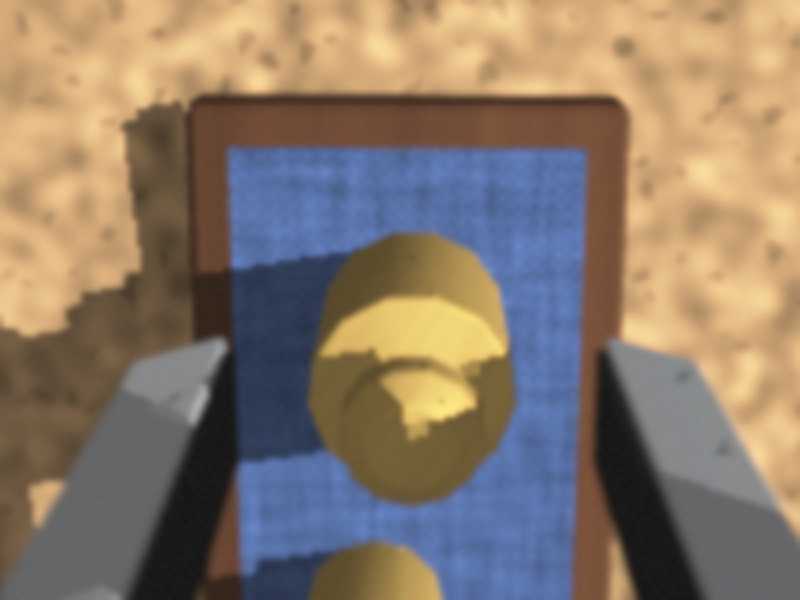

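Still closing, and the weight (crop 412,370) sits centred between the pads. I'll go on closing.

Request:
play_rows([
  {"claw":0.2,"linear":[0,0,0],"turn":[0,0,0]},
  {"claw":0.2,"linear":[0,0,0],"turn":[0,0,0]},
  {"claw":0.2,"linear":[0,0,0],"turn":[0,0,0]},
  {"claw":0.2,"linear":[0,0,0],"turn":[0,0,0]},
])

```text
time_s: 3.3
ee_pos: [0.4493, 0.3778, 0.0187]
eef_rot: [-3.14, -0.001, 3.057]
force: [-0.3, -1.6, 1.3]
grip_width: 0.0187
```

```bash
python3 - <<'E'
from h import *
o=get_obs(); print(o["time_s"],o["ee_pos"],o["eef_rot"],o["force"],o["grip_width"])
E
```

```text
3.3 [0.44933419 0.37781236 0.01869717] [-3.14005887e+00 -1.47594417e-03  3.05679966e+00] [-0.29507714 -1.5799133   1.31374655] 0.01874276060932602
```

```bash
python3 - <<'E'
from h import *
im=vision.camera("wrist"); crop(im,220,180,200,150,4,"pics/w4c.png")
crop(vision.camera("side"),200,100,140,110,5,"pics/s4c.png")
E
```

```text
(no output)
```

View pics/w4c.png

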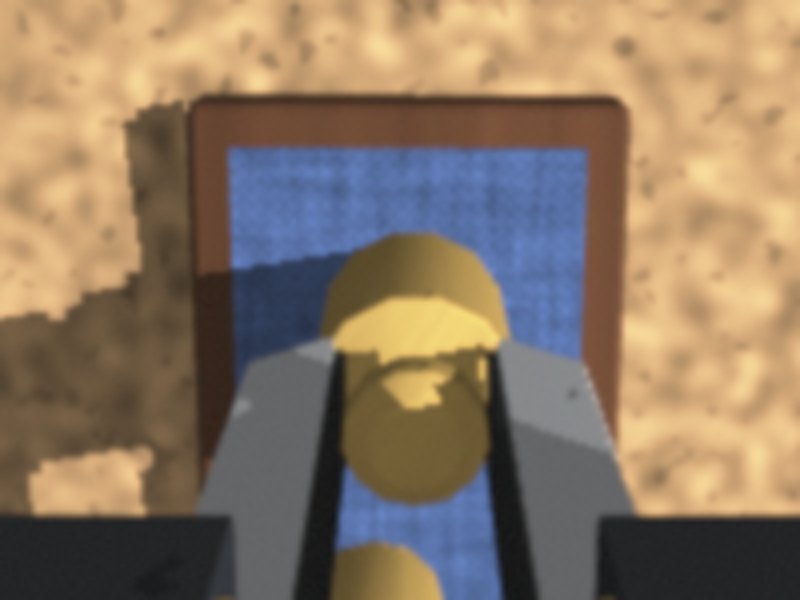

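View pics/s4c.png

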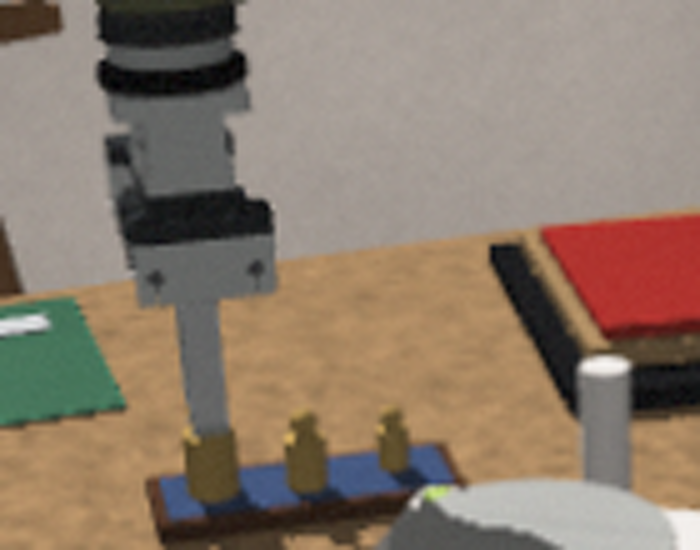

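```bash
python3 - <<'E'
from h import *
o=get_obs();S=cam("side");p=o["ee_pos"]
im=vision.camera("side")
for dz,c in [(0,(0,0,255)),(.019,(0,255,0)),(.03,(255,0,0)),(.097,(255,0,255))]:
    u=proj(S,p+[0,0,dz])[0]; print(dz,u)
big=cv2.resize(im[100:210,200:340],None,fx=5,fy=5,interpolation=cv2.INTER_CUBIC)
for dz,c in [(0,(0,0,255)),(.019,(0,255,0)),(.03,(255,0,0)),(.097,(255,0,255))]:
  for dy in (-.009,.009):
    u=proj(S,p+[0,dy,dz])[0]; q=((u+.5-[200,100])*5-.5).astype(int); cv2.circle(big,tuple(int(v) for v in q),3,c,-1)
cv2.imwrite("pics/s5.png",big)
E
```

```text
0 [242.61983195 195.41774156]
0.019 [241.94934111 188.97920473]
0.03 [241.55803336 185.20836085]
0.097 [239.12542334 161.54064677]
```

View pics/s5.png

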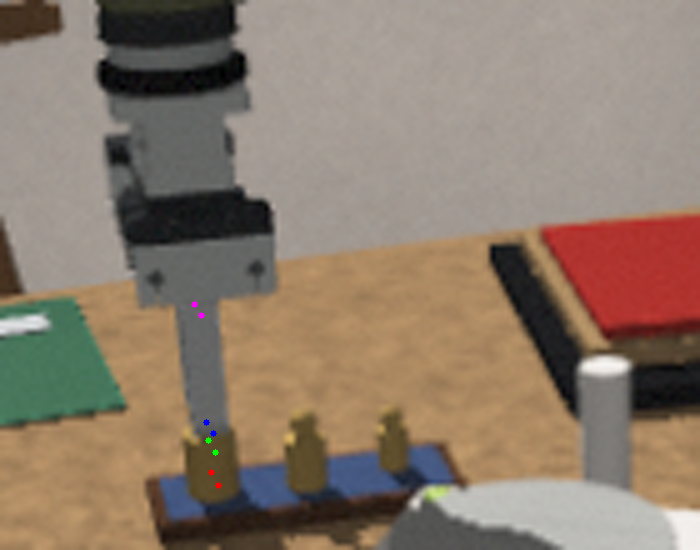

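Request:
play_rows([
  {"claw":0.5,"linear":[0,0,0],"turn":[0,0,0]},
  {"claw":0.5,"linear":[0,0,0],"turn":[0,0,0]},
  {"claw":0.5,"linear":[0,0,0],"turn":[0,0,0]},
])

```text
time_s: 3.82
ee_pos: [0.4493, 0.3779, 0.0187]
eef_rot: [-3.14, -0.001, 3.057]
force: [-0.6, 0.3, 0.7]
grip_width: 0.0448
```

```bash
python3 - <<'E'
from h import *
o=get_obs(); print(o["time_s"],o["ee_pos"],o["force"],o["grip_width"])
im=vision.camera("wrist"); crop(im,220,180,200,150,4,"pics/w6c.png")
crop(vision.camera("side"),215,140,60,65,9,"pics/s6c.png")
E
```

```text
3.825 [0.44932069 0.37786801 0.01867766] [-0.56750769  0.34221913  0.65418884] 0.0447895251148928
```

View pics/w6c.png

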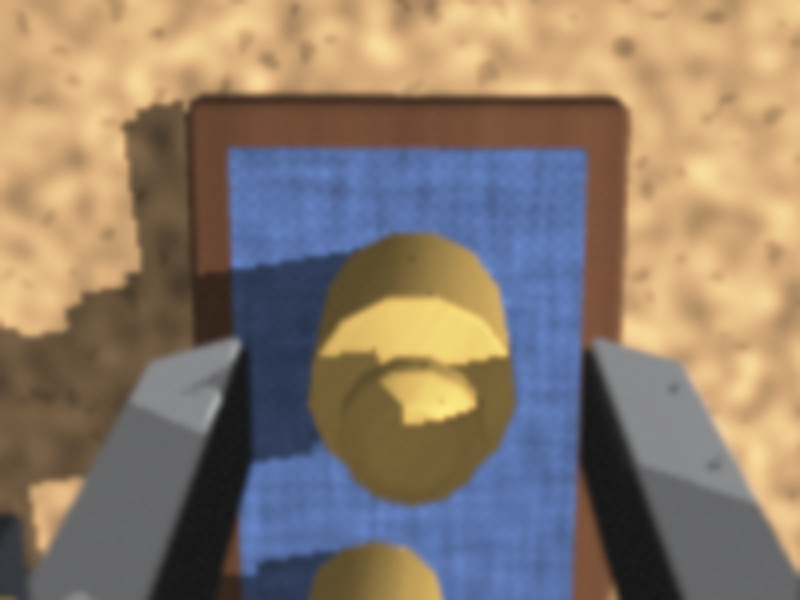

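View pics/s6c.png

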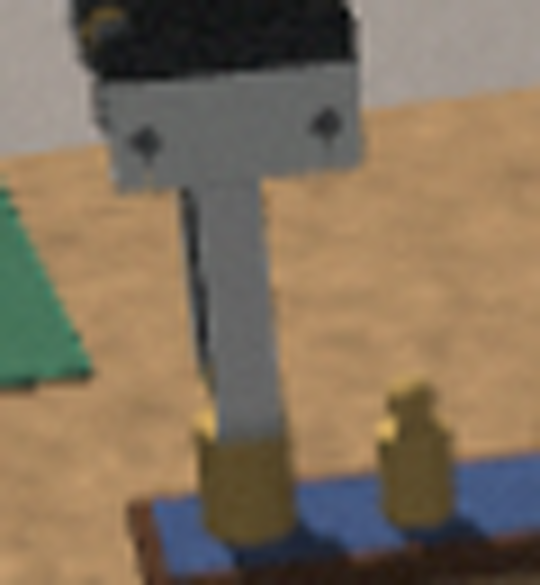

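```bash
python3 - <<'E'
from h import *
S=cam("side"); o=get_obs()
u,v=px(250,439,215,140,9); oo,d=ray(S,(u,v))
for dy in (-.0224,-.030,-.035):
    print(dy,oo+d*((o["ee_pos"][1]+dy)-oo[1])/d[1])
# wrist: tip inner-front corners crop (243,340),(583,340)
W=cam("wrist",o); Rm=R.from_euler("xyz",o["eef_rot"])
for q in [(243,340),(585,340)]:
    oo,d=ray(W,px(*q,220,180,4))
    for s in (.0224,.0232): 
        ot=Rm.inv().apply(oo-o["ee_pos"]); dt=Rm.inv().apply(d); k=((-s if q[0]<400 else s)-ot[1])/dt[1]; print(s,(ot+k*dt).round(4))
E
```

```text
-0.0224 [0.4467811  0.35544546 0.0487327 ]
-0.03 [0.44550504 0.34784546 0.05190305]
-0.035 [0.44466552 0.34284546 0.0539888 ]
0.0224 [ 0.0103 -0.0224 -0.037 ]
0.0232 [ 0.0082 -0.0232 -0.0308]
0.0224 [ 0.0089  0.0224 -0.0331]
0.0232 [ 0.0068  0.0232 -0.0267]
```

The fingers really end about 31 mm short of the stated TCP (both the side and wrist views agree), so the grip was on the knob. I'll lower 22 mm with the jaws open and grip the cylinder.

Request:
play_rows([
  {"claw":0.5,"linear":[0,0,8],"turn":[0,0,0]},
  {"claw":0.5,"linear":[0,0,16],"turn":[0,0,0]},
  {"claw":0.5,"linear":[0,0,22],"turn":[0,0,0]},
  {"claw":0.5,"linear":[0,0,22],"turn":[0,0,0]},
  {"claw":0.25,"linear":[0,0,22],"turn":[0,0,0]},
  {"claw":0.25,"linear":[0,0,22],"turn":[0,0,0]},
  {"claw":0.25,"linear":[0,0,22],"turn":[0,0,0]},
  {"claw":0.25,"linear":[0,0,22],"turn":[0,0,0]},
])

```text
time_s: 4.92
ee_pos: [0.4494, 0.3779, -0.0031]
eef_rot: [-3.14, -0.001, 3.057]
force: [0.0, -0.4, 2.0]
grip_width: 0.0288
```

```bash
python3 - <<'E'
from h import *
o=get_obs(); print(o["time_s"],o["ee_pos"],o["force"],o["grip_width"])
a=vision.camera("side"); crop(a,215,140,60,65,9,"pics/s7c.png")
E
```

```text
4.925 [ 0.44940387  0.37790071 -0.00305255] [ 0.01817898 -0.40320705  1.95435828] 0.028790645554350625
```

View pics/s7c.png

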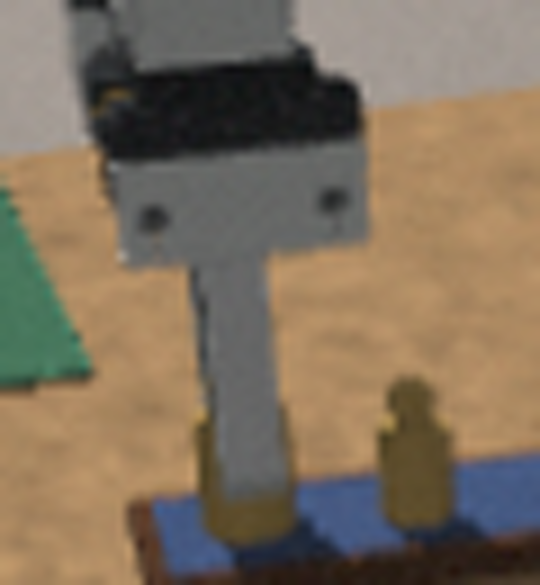

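Gripped at 28.8 mm with pads on the cylinder. I'll lift and carry it toward the pan.

Request:
play_rows([
  {"claw":0.25,"linear":[0,0,-15],"turn":[0,0,0]},
  {"claw":0.25,"linear":[0,0,-50],"turn":[0,0,0]},
  {"claw":0.25,"linear":[0,0,-100],"turn":[0,0,0]},
  {"claw":0.25,"linear":[0,0,-150],"turn":[0,0,0]},
  {"claw":0.25,"linear":[0,0,-155],"turn":[0,0,0]},
])

```text
time_s: 5.6
ee_pos: [0.4507, 0.379, 0.1565]
eef_rot: [3.138, 0.004, 3.057]
force: [0.3, 1.1, -2.9]
grip_width: 0.0287
```

```bash
python3 - <<'E'
from h import *
o=get_obs(); print(o["time_s"],o["ee_pos"],o["force"],o["grip_width"])
rel([.5467,.1224,.15],3.056)
E
```

```text
5.6 [0.45070535 0.37896123 0.15648842] [ 0.30476533  1.08725636 -2.88232635] 0.028659714849845943
linear [-117.3 -247.5    6.1] turn [0.0032 0.0038 0.0009] ang 0.3
```

Request:
play_rows([
  {"claw":0.25,"linear":[-15,-32,0],"turn":[0,0,0]},
  {"claw":0.25,"linear":[-38,-80,0],"turn":[0,0,0]},
  {"claw":0.25,"linear":[-61,-130,0],"turn":[0,0,0]},
  {"claw":0.25,"linear":[-85,-180,3],"turn":[0.003,0.003,0]},
  {"claw":0.25,"linear":[-105,-222,6],"turn":[0.003,0.003,0]},
  {"claw":0.25,"linear":[-117.3,-247.5,6],"turn":[0.003,0.003,0]},
  {"claw":0.25,"linear":[-117.3,-247.5,6],"turn":[0.003,0.003,0]},
  {"claw":0.25,"linear":[-117.3,-247.5,6],"turn":[0.003,0.003,0]},
])

```text
time_s: 6.6
ee_pos: [0.5462, 0.123, 0.1497]
eef_rot: [3.141, -0.0, 3.057]
force: [0.1, 0.2, -1.0]
grip_width: 0.0286
```

```bash
python3 - <<'E'
from h import *; import pickle
o=get_obs(); print(o["time_s"],o["ee_pos"],o["eef_rot"],o["force"],o["grip_width"]); pickle.dump(o,open("w8.pkl","wb"))
cv2.imwrite("pics/w8.png",vision.camera("wrist"))
cv2.imwrite("pics/s8.png",vision.camera("side"))
E
```

```text
6.6 [0.54617481 0.12295866 0.14970481] [ 3.14142429e+00 -1.70256324e-04  3.05704390e+00] [ 0.12554008  0.18905637 -0.98257663] 0.028571393488714382
```

View pics/w8.png

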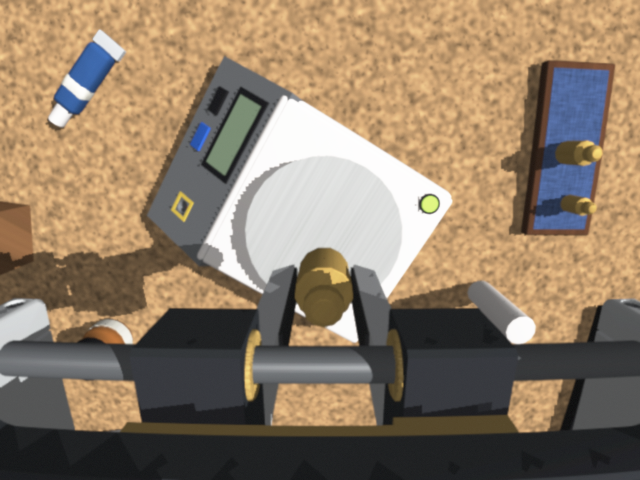

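View pics/s8.png

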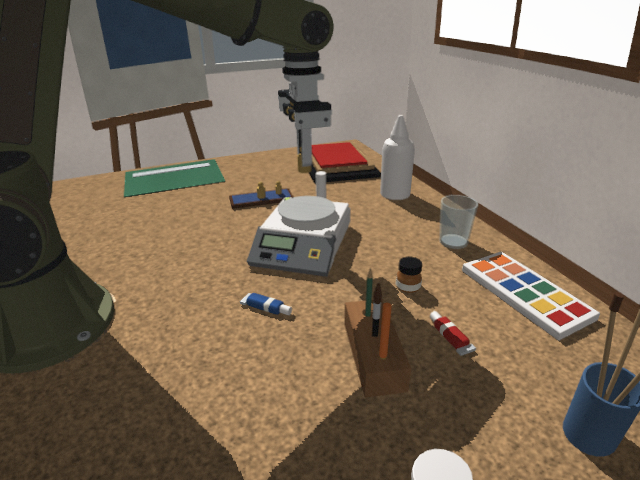

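```bash
python3 - <<'E'
from h import *
im=cv2.imread("pics/w8.png"); crop(im,220,140,200,150,4,"pics/w8c.png"); crop(im,145,165,80,80,8,"pics/w8k.png")
E
```

```text
(no output)
```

View pics/w8c.png

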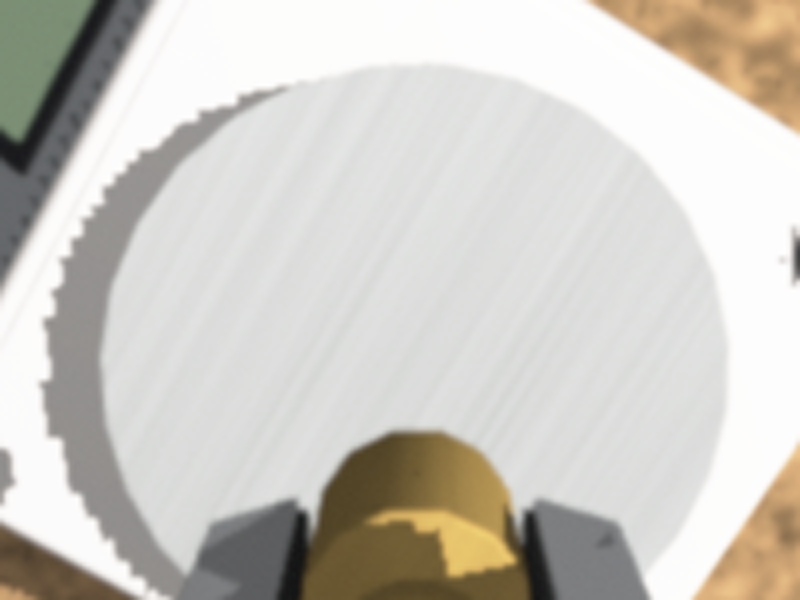

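View pics/w8k.png

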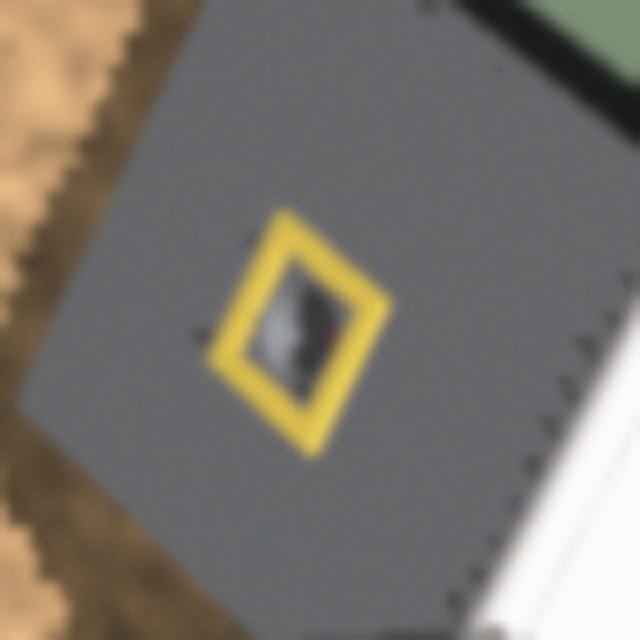

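```bash
python3 - <<'E'
from h import *; import pickle
from scipy.optimize import least_squares
o=pickle.load(open("w8.pkl","rb")); W=cam("wrist",o);S=cam("side");T=cam("top")
P=np.array([(101,365),(110,270),(180,165),(300,85),(400,64),(500,75),(590,118),(680,210),(728,350),(715,450),(650,570),(130,490),(190,575)])
X=np.array([atz(W,px(*p,220,140,4),.078) for p in P])
r=least_squares(lambda q:np.hypot(X[:,0]-q[0],X[:,1]-q[1])-q[2],[.5467,.122,.065]); print(r.x,(r.fun*1e3).round(1))
print(tri([(W,px(299,332,145,165,8)),(T,px(664,250,140,175,3.6)),(S,px(491,488,220,160,5.2))]))
print(tri([(W,px(299,332,145,165,8)),(S,px(491,488,220,160,5.2))]))
C=[(285,207),(394,303),(312,460),(206,358)]
f=np.array([-.6,-.8])
# corners at plane through key w/ 30deg slope
k=tri([(W,px(299,332,145,165,8)),(T,px(664,250,140,175,3.6)),(S,px(491,488,220,160,5.2))])[0]
for f in ([-.6,-.8],[-.57,-.82]):
    n=np.array([f[0]*.5,f[1]*.5,.866]); Q=[]
    for c in C:
        oo,d=ray(W,px(*c,145,165,8)); Q.append(oo+d*(n@(k-oo))/(n@d))
    Q=np.array(Q); print((np.roll(Q,-1,0)-Q).round(4)*1e3)
a,b=atz(W,(295,98),.061),atz(W,(200,255),.061); print(a,b,(b-a)/np.linalg.norm(b-a))
# other edges: side edge
E
python3 - <<'E'
import sys; sys.path.insert(0,".")
import os; os.chdir(".")
from h import *
crop(cv2.imread("pics/w8.png"),140,50,320,230,2.5,"pics/w8b.png")
E
```

```text
[0.54765778 0.12241016 0.06453971] [-0.   1.4 -0.  -0.2 -0.1 -0.  -0.4 -0.3  0.3 -0.   0.5 -0.5 -0.7]
(array([ 0.51783812, -0.00704815,  0.03637413]), [0.95, 0.33, 0.87])
(array([ 0.51779743, -0.007332  ,  0.03640583]), [0.89, 0.89])
[[ 11.1  15.2  10.9]
 [ 17.3 -12.8   0.1]
 [-11.5 -15.3 -11. ]
 [-16.9  12.8   0.1]]
[[ 11.1  15.2  10.9]
 [ 17.4 -13.   -0.4]
 [-11.5 -15.3 -11. ]
 [-17.   13.1   0.6]]
[0.43670606 0.10924114 0.061     ] [0.56052211 0.01105507 0.061     ] [ 0.78353731 -0.62134473  0.        ]
```

View pics/w8b.png

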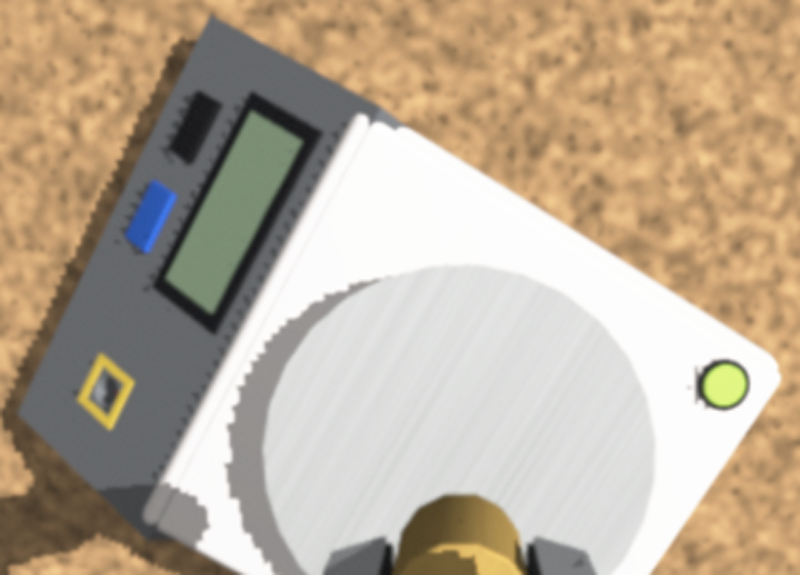

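Request:
play_rows([
  {"claw":0.25,"linear":[-1.5,-0.4,30],"turn":[0,0,0]},
  {"claw":0.25,"linear":[-1.5,-0.4,60],"turn":[0,0,0]},
  {"claw":0.25,"linear":[-1.5,-0.4,76],"turn":[0,0,0]},
  {"claw":0.25,"linear":[-1.5,-0.4,81],"turn":[0,0,0]},
  {"claw":0.25,"linear":[-1.5,-0.4,81],"turn":[0,0,0]},
  {"claw":0.25,"linear":[-1.5,-0.4,81],"turn":[0,0,0]},
])

```text
time_s: 7.45
ee_pos: [0.5482, 0.123, 0.0699]
eef_rot: [3.141, 0.002, 3.058]
force: [-0.2, 0.7, -2.0]
grip_width: 0.0288
```

```bash
python3 - <<'E'
from h import *
for _ in range(1):
    o=get_obs(); print(o["time_s"],o["ee_pos"],o["force"],o["grip_width"])
crop(vision.camera("side"),240,140,110,100,7,"pics/s9c.png")
E
```

```text
7.45 [0.54822214 0.12298542 0.06993239] [-0.22915435  0.65744976 -1.97507303] 0.028821216451085107
```

View pics/s9c.png

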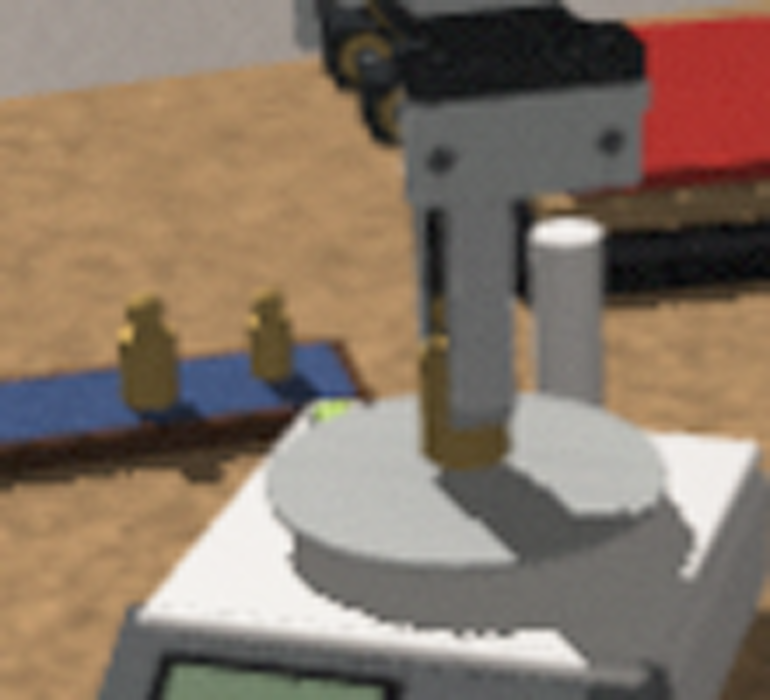

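Request:
play_rows([
  {"claw":0.25,"linear":[0,0,3],"turn":[0,0,0]},
  {"claw":0.25,"linear":[0,0,5],"turn":[0,0,0]},
  {"claw":0.25,"linear":[0,0,6.5],"turn":[0,0,0]},
  {"claw":0.25,"linear":[0,0,8],"turn":[0,0,0]},
  {"claw":0.25,"linear":[0,0,9.5],"turn":[0,0,0]},
  {"claw":0.25,"linear":[0,0,9.5],"turn":[0,0,0]},
  {"claw":0.25,"linear":[0,0,9.5],"turn":[0,0,0]},
])

```text
time_s: 8.38
ee_pos: [0.5482, 0.1229, 0.0604]
eef_rot: [3.141, 0.002, 3.058]
force: [0.1, -0.7, -0.8]
grip_width: 0.0285
```

```bash
python3 - <<'E'
from h import *
for _ in range(1):
    o=get_obs(); print(o["time_s"],o["ee_pos"],o["force"],o["grip_width"])
crop(vision.camera("side"),240,140,110,100,7,"pics/s10c.png")
E
```

```text
8.375 [0.54823824 0.1229358  0.06043064] [ 0.14728684 -0.70072595 -0.75027483] 0.028512232102925642
```

View pics/s10c.png

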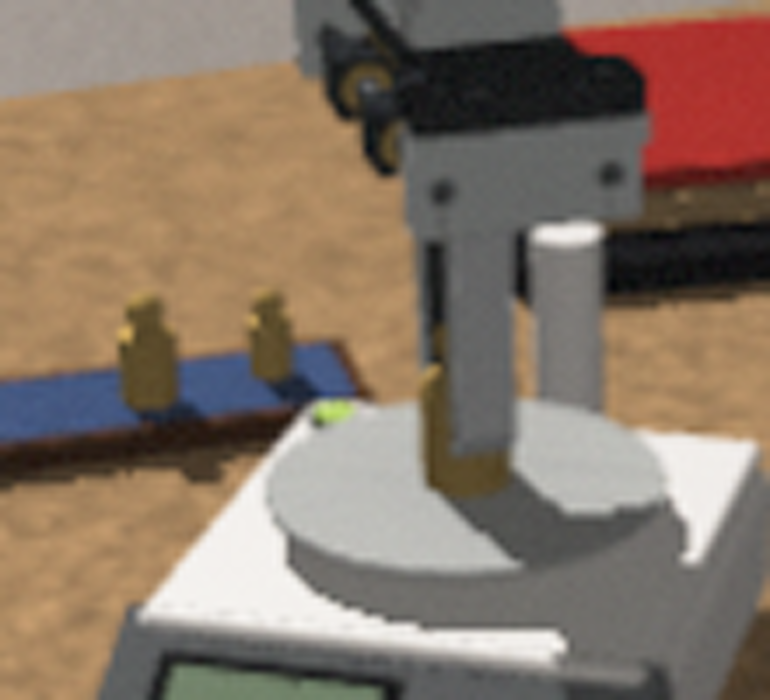

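Contact made (pan slightly sunk, z-force from -2.0 to -0.75). I'll lower 1.8 mm more and release.

Request:
play_rows([
  {"claw":0.25,"linear":[0,0,1],"turn":[0,0,0]},
  {"claw":0.25,"linear":[0,0,1.8],"turn":[0,0,0]},
  {"claw":0.25,"linear":[0,0,1.8],"turn":[0,0,0]},
  {"claw":0.34,"linear":[0,0,1.8],"turn":[0,0,0]},
  {"claw":0.36,"linear":[0,0,1.8],"turn":[0,0,0]},
  {"claw":0.6,"linear":[0,0,1.8],"turn":[0,0,0]},
  {"claw":0.6,"linear":[0,0,1.8],"turn":[0,0,0]},
])

```text
time_s: 9.3
ee_pos: [0.5483, 0.123, 0.0587]
eef_rot: [3.141, 0.002, 3.058]
force: [0.2, 0.0, -0.4]
grip_width: 0.0505
```

Request:
play_rows([
  {"claw":0.6,"linear":[0,0,0],"turn":[0,0,0]},
  {"claw":0.6,"linear":[0,0,-10],"turn":[0,0,0]},
  {"claw":0.6,"linear":[0,0,-40],"turn":[0,0,0]},
  {"claw":0.6,"linear":[0,0,-90],"turn":[0,0,0]},
  {"claw":0.6,"linear":[0,0,-140],"turn":[0,0,0]},
  {"claw":0.6,"linear":[0,0,-160],"turn":[0,0,0]},
])

```text
time_s: 10.05
ee_pos: [0.5486, 0.123, 0.2226]
eef_rot: [3.14, 0.006, 3.058]
force: [0.5, 0.2, -1.0]
grip_width: 0.0563
```

```bash
python3 - <<'E'
from h import *; import pickle
o=get_obs(); print(o["time_s"],o["ee_pos"],o["eef_rot"],o["force"],o["grip_width"]); pickle.dump(o,open("w11.pkl","wb"))
cv2.imwrite("pics/w11.png",vision.camera("wrist"))
crop(vision.camera("side"),240,160,110,120,5,"pics/s11c.png")
rel([.508,-.3217,.25],1.346)
E
```

```text
10.05 [0.54863234 0.12300461 0.22263709] [3.13987425 0.00647337 3.05802526] [ 0.49263851  0.23512405 -1.0291837 ] 0.05634518203022482
linear [   3.3 -446.5  -29.1] turn [0.0067 0.0033 1.712 ] ang 98.1
```

View pics/s11c.png

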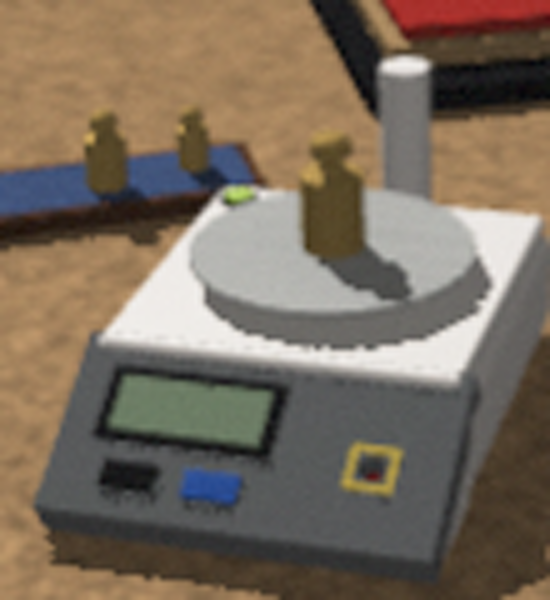

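View pics/w11.png

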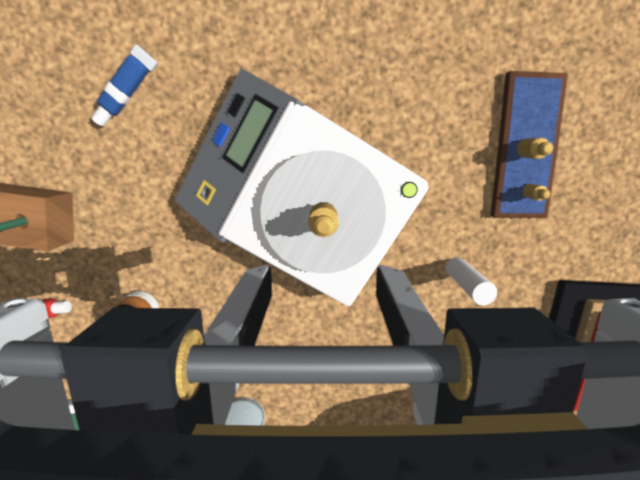

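Weight stands upright in the middle of the pan (wrist (322,215), pan centre about (323,213)). Now to the rack.

Request:
play_rows([
  {"claw":1,"linear":[0,-60,-29],"turn":[0,0,0.18]},
  {"claw":1,"linear":[0,-120,-29],"turn":[0,0,0.36]},
  {"claw":1,"linear":[0,-180,-29],"turn":[0,0,0.54]},
  {"claw":1,"linear":[0,-240,-29],"turn":[0,0,0.72]},
  {"claw":1,"linear":[1,-300,-29],"turn":[0,0,0.9]},
  {"claw":1,"linear":[2,-360,-29],"turn":[0,0,1.08]},
  {"claw":1,"linear":[3,-420,-29],"turn":[0,0,1.26]},
  {"claw":1,"linear":[3,-446,-29],"turn":[0,0,1.44]},
])

```text
time_s: 11.15
ee_pos: [0.5071, -0.3239, 0.2482]
eef_rot: [3.137, -0.002, 1.61]
force: [0.2, 0.0, -0.8]
grip_width: 0.094
```

```bash
python3 - <<'E'
from h import *
o=get_obs(); print(o["qpos"]); rel([.508,-.3217,.22],1.346)
E
```

```text
[-0.63148836  0.37462609  1.25157009  0.00456913  1.51288021 -0.67048494]
linear [ 2.1  0.8 28.2] turn [ 0.0045 -0.0026  0.2635] ang 15.1
```

Request:
play_rows([
  {"claw":1,"linear":[2,1,14],"turn":[0.0045,-0.0026,0.15]},
  {"claw":1,"linear":[2,1,28],"turn":[0.0045,-0.0026,0.26]},
  {"claw":1,"linear":[2,1,28],"turn":[0.0045,-0.0026,0.263]},
  {"claw":1,"linear":[2,1,28],"turn":[0.0045,-0.0026,0.263]},
])

```text
time_s: 11.65
ee_pos: [0.5082, -0.3217, 0.2205]
eef_rot: [3.141, 0.0, 1.349]
force: [-0.3, -0.8, 0.0]
grip_width: 0.0942
```

```bash
python3 - <<'E'
from h import *; import pickle
o=get_obs(); print(o["time_s"],o["ee_pos"],o["eef_rot"],o["force"],o["grip_width"]); pickle.dump(o,open("w12.pkl","wb"))
im=vision.camera("wrist"); cv2.imwrite("pics/w12.png",im); crop(im,240,80,180,225,2.6,"pics/w12c.png")
W=cam("wrist",o); print(proj(W,[[.508,-.3217,.138],[.508,-.3217,.048]]))
E
```

```text
11.65 [ 0.50824381 -0.32172716  0.22049467] [3.14146966e+00 9.10574805e-06 1.34909165e+00] [-0.2995608  -0.78680324  0.0364427 ] 0.09419760877137551
[[322.05684398 231.72963194]
 [322.33639954 212.53893077]]
```

View pics/w12.png

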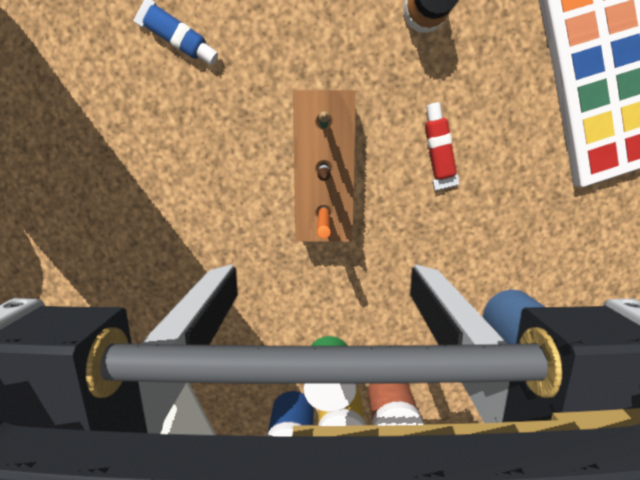

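View pics/w12c.png

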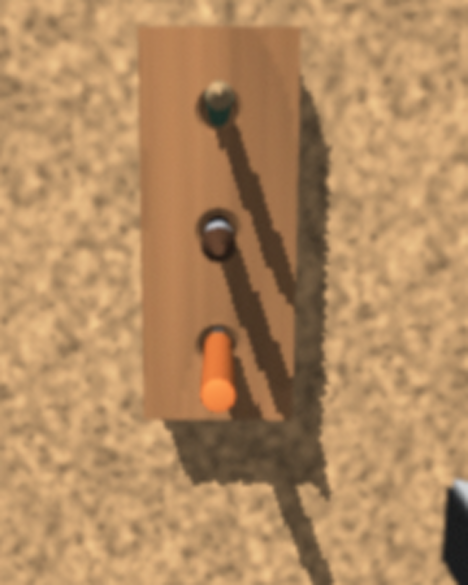

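```bash
python3 - <<'E'
from h import *; import pickle
o=pickle.load(open("w12.pkl","rb")); W=cam("wrist",o)
for n,uv,z in [("top",(217.5,394),.138),("hole",(217.5,343),.048),("brushhole",(217,232),.048),("pencilhole",(218,104),.048)]: print(n,atz(W,px(*uv,240,80,2.6),z))
print(tri([(W,px(217.5,394,240,80,2.6)),(cam("side"),px(234,205,330,255,4.1))]))
p=atz(W,px(217.5,394,240,80,2.6),.138); rel([p[0],p[1],.05],1.349)
E
```

```text
top [ 0.50916916 -0.32151555  0.138     ]
hole [ 0.50931052 -0.32093934  0.048     ]
brushhole [ 0.51931905 -0.27569936  0.048     ]
pencilhole [ 0.53086626 -0.2264193   0.048     ]
(array([ 0.50831414, -0.32146211,  0.13640633]), [0.88, 0.88])
linear [  0.4   0.6 170.7] turn [ 0.0006  0.0002 -0.0002] ang 0.0
```

Request:
play_rows([
  {"claw":1,"linear":[0.4,0.6,45],"turn":[0,0,0]},
  {"claw":1,"linear":[0.4,0.6,95],"turn":[0,0,0]},
  {"claw":0.7,"linear":[0.4,0.6,135],"turn":[0,0,0]},
  {"claw":0.5,"linear":[0.4,0.6,150],"turn":[0,0,0]},
  {"claw":0.4,"linear":[0.4,0.6,150],"turn":[0,0,0]},
  {"claw":0.4,"linear":[0.4,0.6,150],"turn":[0,0,0]},
])

```text
time_s: 12.45
ee_pos: [0.5099, -0.3221, 0.0727]
eef_rot: [3.138, 0.001, 1.349]
force: [-0.0, 0.4, 0.9]
grip_width: 0.0578
```

```bash
python3 - <<'E'
from h import *; import pickle
o=get_obs(); print(o["time_s"],o["ee_pos"],o["eef_rot"],o["force"],o["grip_width"])
im=vision.camera("wrist"); crop(im,240,140,180,160,4,"pics/w13c.png"); crop(vision.camera("side"),310,200,130,170,3.5,"pics/s13c.png")
E
```

```text
12.45 [ 0.5099082  -0.32210124  0.07266077] [3.13848136e+00 1.30075096e-03 1.34913455e+00] [-0.01701463  0.37755364  0.85652041] 0.05780291487340423
```

View pics/w13c.png

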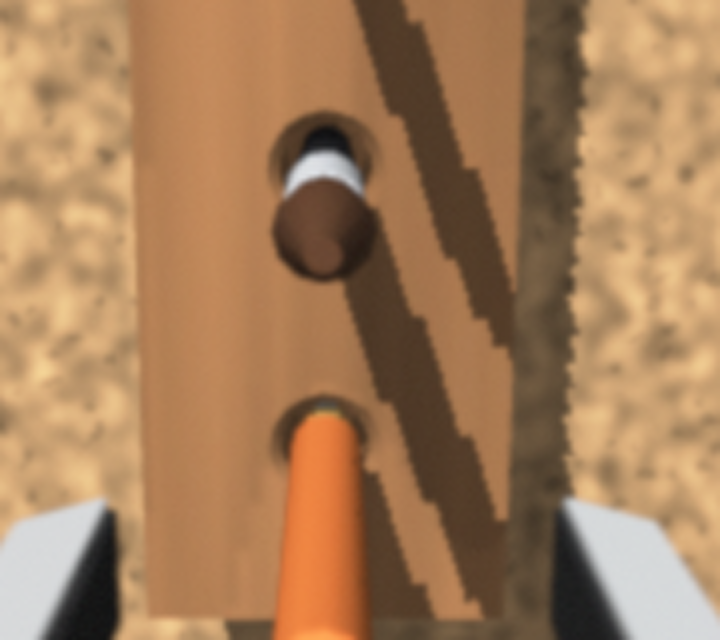

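View pics/s13c.png

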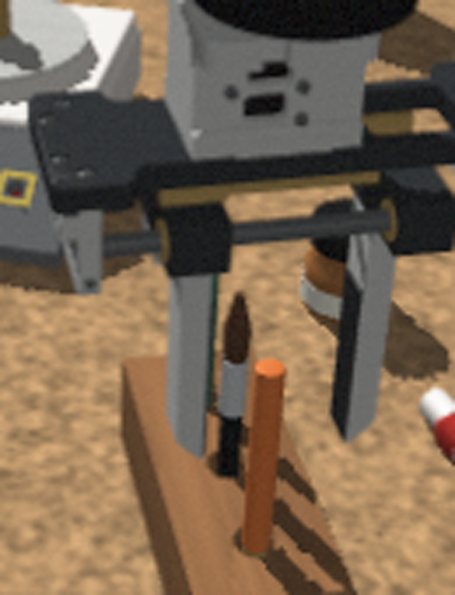

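```bash
python3 - <<'E'
from h import *; import pickle
o=get_obs(); print(o["ee_pos"],o["eef_rot"]);W=cam("wrist",o)
im=vision.camera("wrist"); crop(im,240,260,180,120,4,"pics/w14c.png"); 
print(proj(W,[[.508,-.3215,.138],[.508,-.3215,.048],[.509,-.3215,.138]])); rel([.5083,-.3217,.05],1.349)
E
```

```text
[ 0.5097437  -0.3219974   0.07234291] [3.13874003e+00 1.16700995e-03 1.34897605e+00]
[[317.83354496 309.20713896]
 [319.41558894 251.18010464]
 [320.00986447 308.755242  ]]
linear [-0.1 -1.4 22. ] turn [ 0.0024  0.001  -0.0001] ang 0.2
```

View pics/w14c.png

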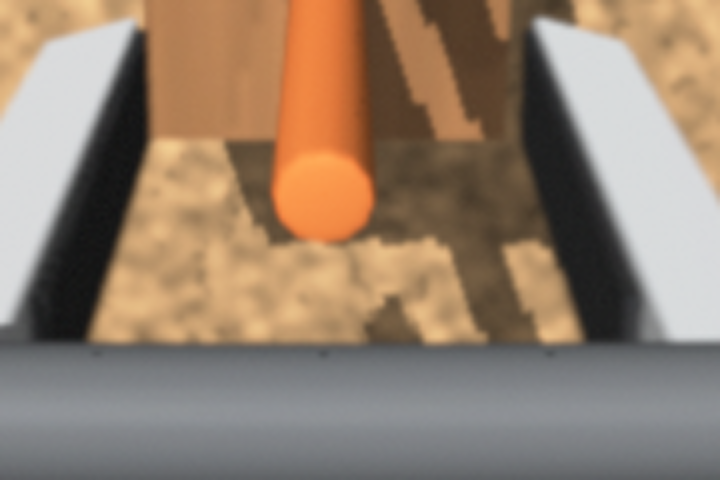

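Request:
play_rows([
  {"claw":0.4,"linear":[0,-0.9,10],"turn":[0.0024,0.001,0]},
  {"claw":0.4,"linear":[0,-0.9,19],"turn":[0.0024,0.001,0]},
  {"claw":0.3,"linear":[0,-0.9,22],"turn":[0.0024,0.001,0]},
  {"claw":0.2,"linear":[0,-0.9,22],"turn":[0.0024,0.001,0]},
  {"claw":0.2,"linear":[0,-0.9,22],"turn":[0.0024,0.001,0]},
  {"claw":0.06,"linear":[0,-0.9,22],"turn":[0.0024,0.001,0]},
  {"claw":0.06,"linear":[0,-0.9,22],"turn":[0.0024,0.001,0]},
  {"claw":0.06,"linear":[0,-0.9,22],"turn":[0.0024,0.001,0]},
], force=30)

```text
time_s: 13.6
ee_pos: [0.5088, -0.3218, 0.0502]
eef_rot: [3.141, 0.0, 1.349]
force: [0.1, 0.3, 0.7]
grip_width: 0.0119
```

Request:
play_rows([
  {"claw":0.06,"linear":[0,0,0],"turn":[0,0,0]},
  {"claw":0.06,"linear":[0,0,0],"turn":[0,0,0]},
])

```text
time_s: 13.85
ee_pos: [0.5088, -0.3218, 0.0502]
eef_rot: [3.141, 0.0, 1.349]
force: [-0.6, 0.7, 0.5]
grip_width: 0.0113
```

```bash
python3 - <<'E'
from h import *; import pickle
o=get_obs(); print(o["time_s"],o["ee_pos"],o["eef_rot"],o["force"],o["grip_width"]); pickle.dump(o,open("grasp.pkl","wb"))
crop(vision.camera("side"),310,200,130,170,3.5,"pics/s15c.png")
E
```

```text
13.85 [ 0.50882825 -0.32180807  0.05021057] [3.14129605e+00 1.44682475e-04 1.34891674e+00] [-0.5632785   0.69195465  0.5177745 ] 0.011326119459620488
```

View pics/s15c.png

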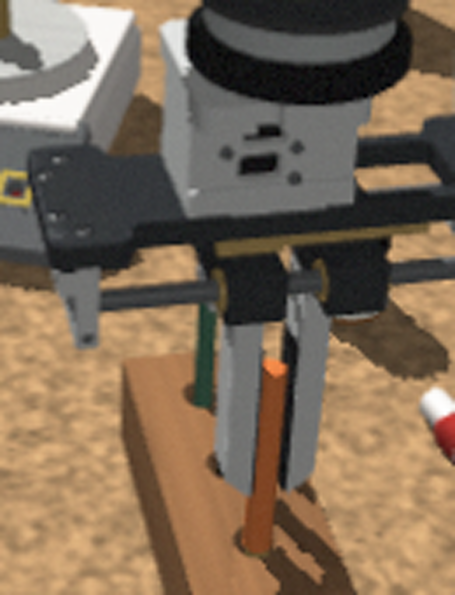

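```bash
python3 - <<'E'
from h import *; import pickle
im=vision.camera("wrist"); crop(im,240,220,180,180,4,"pics/w16c.png"); 
crop(vision.camera("side"),350,250,70,120,7,"pics/s16c.png")
E
```

```text
(no output)
```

View pics/w16c.png

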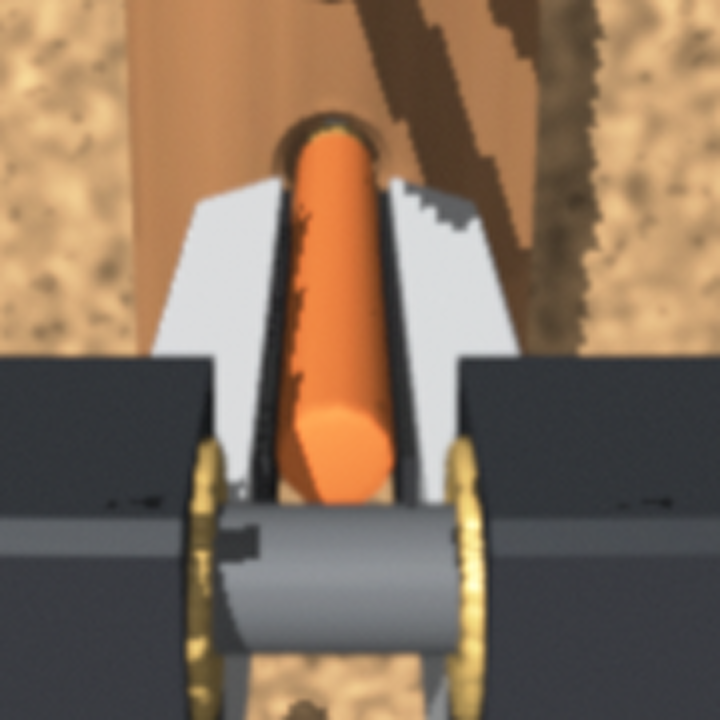

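View pics/s16c.png

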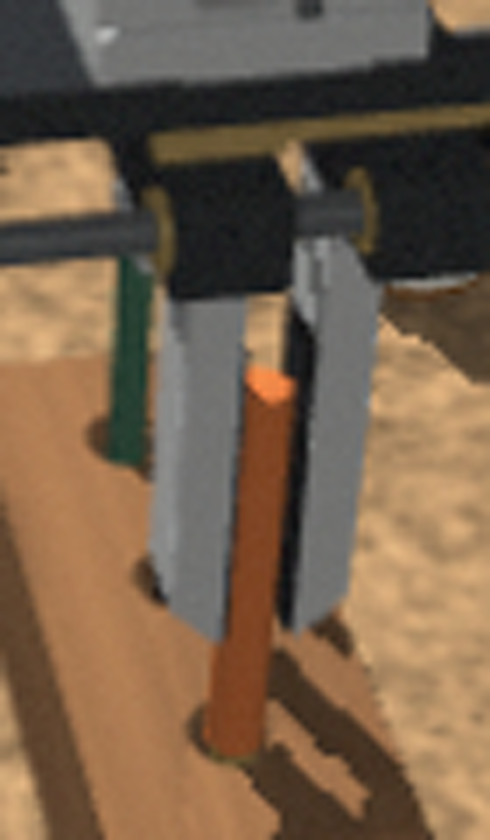

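Stylus is held between the pads (11.3 mm). I'll lift straight out.

Request:
play_rows([
  {"claw":0.06,"linear":[0,0,-8],"turn":[0,0,0]},
  {"claw":0.06,"linear":[0,0,-25],"turn":[0,0,0]},
  {"claw":0.06,"linear":[0,0,-55],"turn":[0,0,0]},
  {"claw":0.06,"linear":[0,0,-95],"turn":[0,0,0]},
  {"claw":0.06,"linear":[0,0,-110],"turn":[0,0,0]},
  {"claw":0.06,"linear":[0,0,-110],"turn":[0,0,0]},
  {"claw":0.06,"linear":[0,0,-110],"turn":[0,0,0]},
])

```text
time_s: 14.88
ee_pos: [0.5083, -0.3214, 0.1587]
eef_rot: [-3.14, -0.001, 1.349]
force: [-0.4, -0.4, -0.9]
grip_width: 0.0115
```

```bash
python3 - <<'E'
from h import *; import pickle
o=get_obs(); print(o["time_s"],o["ee_pos"],o["eef_rot"],o["force"],o["grip_width"]); pickle.dump(o,open("w17.pkl","wb"))
im=vision.camera("wrist"); crop(im,240,180,160,150,5,"pics/w17c.png"); 
im=vision.camera("side"); cv2.imwrite("pics/s17.png",im); crop(im,340,190,90,130,4.5,"pics/s17c.png")
T=R.from_euler("xyz",o["eef_rot"]); tip=o["ee_pos"]+T.apply([0,0,.042])
print(proj(cam("wrist",o),tip),proj(cam("side"),tip))
for y in (1.0,.93): 
  pass
E
```

```text
14.875 [ 0.50830954 -0.32143607  0.15866294] [-3.13982454e+00 -7.45160601e-04  1.34891337e+00] [-0.43852207 -0.39562919 -0.9401153 ] 0.01152709043001916
[[322.20637989 244.49519668]] [[386.31223167 316.21539198]]
```

View pics/w17c.png

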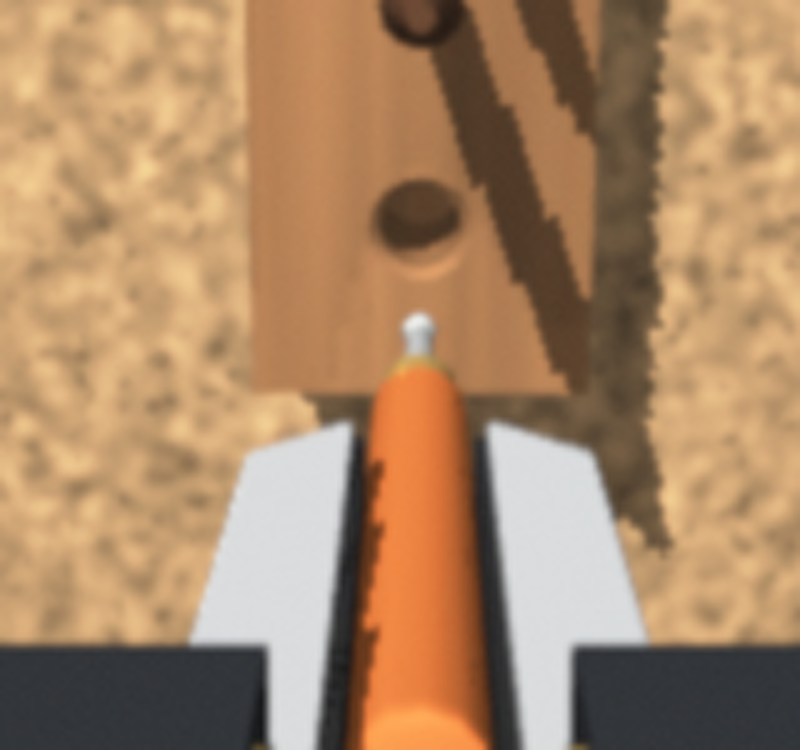

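View pics/s17c.png

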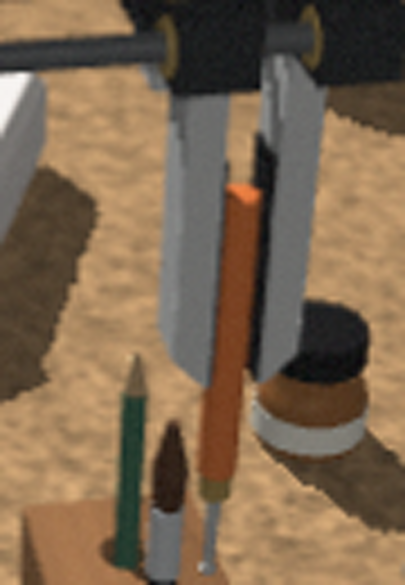

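```bash
python3 - <<'E'
from h import *; import pickle
o=pickle.load(open("w17.pkl","rb")); W=cam("wrist",o);S=cam("side");Rm=R.from_euler("xyz",o["eef_rot"])
im=cv2.imread("pics/s17.png"); 
x,e=tri([(W,px(419,325,240,180,5)),(S,px(206,567,340,190,4.5))]); print("ball",x,e,Rm.inv().apply(x-o["ee_pos"])*1e3)
x,e=tri([(W,px(420,735,240,180,5)),(S,px(243,194,340,190,4.5))]); print("top?",x,e,Rm.inv().apply(x-o["ee_pos"])*1e3)
x,e=tri([(W,px(418,370,240,180,5)),(S,px(214,490,340,190,4.5))]); print("ferrule",x,e,Rm.inv().apply(x-o["ee_pos"])*1e3)
oo,d=ray(W,px(419,325,240,180,5)); ot=Rm.inv().apply(oo-o["ee_pos"]); dt=Rm.inv().apply(d)
for z in (.037,.0395,.042): print(z,(ot+dt*(z-ot[2])/dt[2])*1e3)
E
```

```text
ball [ 0.50820901 -0.32096086  0.117381  ] [1.05, 1.05] [ 0.41068339 -0.12965032 41.28254735]
top? [ 0.50987327 -0.31974062  0.24391678] [0.06, 0.06] [  2.06153911   1.0015463  -85.25422717]
ferrule [ 0.50892796 -0.31967074  0.14513164] [0.53, 0.53] [ 1.84807106  0.23869705 13.53227641]
0.037 [ 1.319466    0.88549743 37.        ]
0.0395 [ 0.61915939  0.8855659  39.5       ]
0.042 [-0.08114723  0.88563437 42.        ]
```

```bash
cat >> h.py <<'E'
f=np.array([-.607,-.795,0]); f/=np.linalg.norm(f)
n=.5*f+np.array([0,0,np.sqrt(.75)]); lat=np.array([-f[1],f[0],0])
Rk=R.from_matrix(np.stack([np.cross(lat,-n),lat,-n],1))
key=np.array([.5178,-.0071,.0364])
TIP=np.array([.5,.5,42.5])*1e-3
E
python3 - <<'E'
from h import *
print(Rk.as_matrix(),Rk.as_euler("xyz"))
tcp=key+.12*n-Rk.apply(TIP); print(tcp); rel(tcp,Rk)
E
```

```text
[[ 5.25552879e-01  7.94811652e-01  3.03428096e-01]
 [ 6.88327082e-01 -6.06856192e-01  3.97405826e-01]
 [ 5.00000000e-01  2.77555756e-17 -8.66025404e-01]] [ 3.14159265 -0.52359878  0.91869715]
[ 0.46783275 -0.07171918  0.17687913]
linear [234.7 -94.5 -17.8] turn [-0.1146  0.515   0.4197] ang 38.6
```

Request:
play_rows([
  {"claw":0.06,"linear":[0,0,-45],"turn":[0,0,0]},
  {"claw":0.06,"linear":[15,-6,-75],"turn":[0,0.05,0.05]},
  {"claw":0.06,"linear":[60,-24,-80],"turn":[-0.02,0.15,0.12]},
  {"claw":0.06,"linear":[110,-44,-80],"turn":[-0.05,0.25,0.2]},
  {"claw":0.06,"linear":[160,-64,-75],"turn":[-0.08,0.37,0.3]},
  {"claw":0.06,"linear":[205,-82,-60],"turn":[-0.1,0.46,0.37]},
  {"claw":0.06,"linear":[234.7,-94.5,-40],"turn":[-0.115,0.515,0.42]},
  {"claw":0.06,"linear":[234.7,-94.5,-17.8],"turn":[-0.115,0.515,0.42]},
])

```text
time_s: 15.98
ee_pos: [0.4668, -0.0703, 0.1758]
eef_rot: [-3.141, -0.524, 0.918]
force: [0.7, -1.0, -0.9]
grip_width: 0.0114
```

Request:
play_rows([
  {"claw":0.06,"linear":[0,0,0],"turn":[0,0,0]},
])

```text
time_s: 16.1
ee_pos: [0.4661, -0.0698, 0.1744]
eef_rot: [-3.137, -0.524, 0.916]
force: [0.6, -1.2, -0.8]
grip_width: 0.0115
```

```bash
python3 - <<'E'
from h import *; import pickle
o=get_obs(); print(o["time_s"],o["ee_pos"],o["eef_rot"],o["qpos"],o["force"],o["grip_width"])
cv2.imwrite("pics/w18.png",vision.camera("wrist"))
tcp=key+.12*n-Rk.apply(TIP); rel(tcp,Rk); print(proj(cam("wrist",o),[key,o["ee_pos"]+R.from_euler("xyz",o["eef_rot"]).apply(TIP)]))
E
```

```text
16.1 [ 0.46609438 -0.06984826  0.17442511] [-3.13732944 -0.52370198  0.91613622] [-0.55698095  0.05002262  1.91289001  0.56645717  1.18955567 -0.12211194] [ 0.56374361 -1.15466071 -0.84969793] 0.011525231925700465
linear [ 0.4  2.  -1.6] turn [-0.0018 -0.0004 -0.0017] ang 0.1
[[325.83226563 213.78256673]
 [322.93757763 244.23946694]]
```

View pics/w18.png

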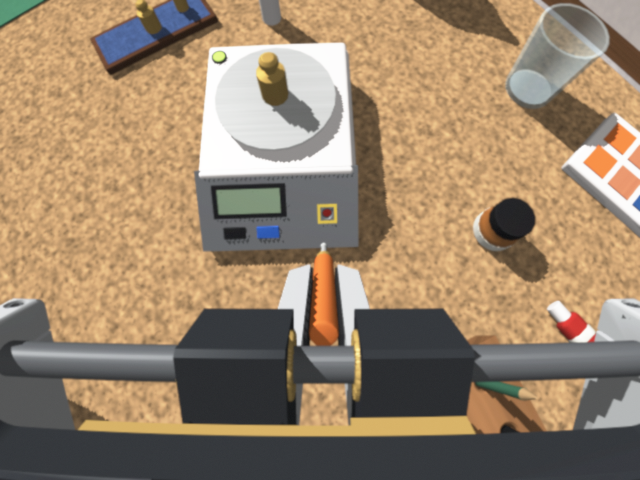

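Reached in the tilted pose. The key frame shows at (327,213.5) and the stylus tip at (323,246), both close to my predictions. I'll approach to about 15 mm above the mouth.

Request:
play_rows([
  {"claw":0.06,"linear":[0.4,2,40],"turn":[-0.002,0,-0.002]},
  {"claw":0.06,"linear":[0.4,2,80],"turn":[-0.002,0,-0.002]},
  {"claw":0.06,"linear":[0.4,2,103],"turn":[-0.002,0,-0.002]},
  {"claw":0.06,"linear":[0.4,2,103],"turn":[-0.002,0,-0.002]},
  {"claw":0.06,"linear":[0.4,2,103],"turn":[-0.002,0,-0.002]},
  {"claw":0.06,"linear":[0.4,2,103],"turn":[-0.002,0,-0.002]},
])

```text
time_s: 16.9
ee_pos: [0.4999, -0.0306, 0.0875]
eef_rot: [3.139, -0.524, 0.92]
force: [0.2, 0.3, -0.2]
grip_width: 0.0114
```

```bash
python3 - <<'E'
from h import *; import pickle
o=get_obs(); print(o["time_s"],o["ee_pos"],o["eef_rot"],o["force"],o["grip_width"]); pickle.dump(o,open("w19.pkl","wb"))
im=vision.camera("wrist"); crop(im,270,190,110,90,7,"pics/w19c.png")
im=vision.camera("side"); crop(im,270,200,100,85,8,"pics/s19c.png")
tcp=key+.015*n-Rk.apply(TIP); rel(tcp,Rk); t=o["ee_pos"]+R.from_euler("xyz",o["eef_rot"]).apply(TIP); print(proj(cam("wrist",o),[key,t]),proj(cam("side",o),[key,t]))
E
```

```text
16.9 [ 0.49986764 -0.03061032  0.08749035] [ 3.13911992 -0.52442398  0.91960165] [ 0.19382567  0.32986041 -0.20330983] 0.01142817693425935
linear [-0.3 -0.3  1.2] turn [ 0.0015 -0.0007  0.0005] ang 0.1
[[322.1494022  239.19778165]
 [322.93711367 244.23766485]] [[314.40438653 253.27251732]
 [313.37949698 249.05063104]]
```

View pics/w19c.png

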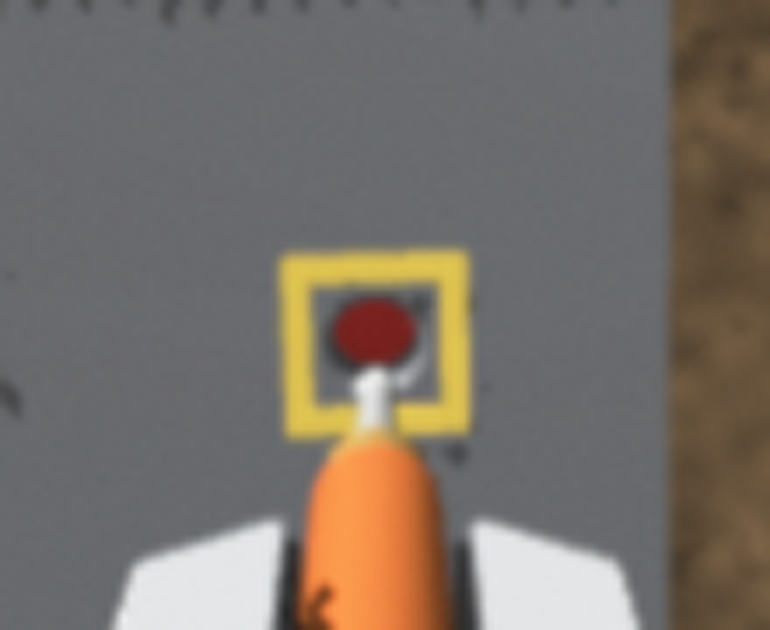

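View pics/s19c.png

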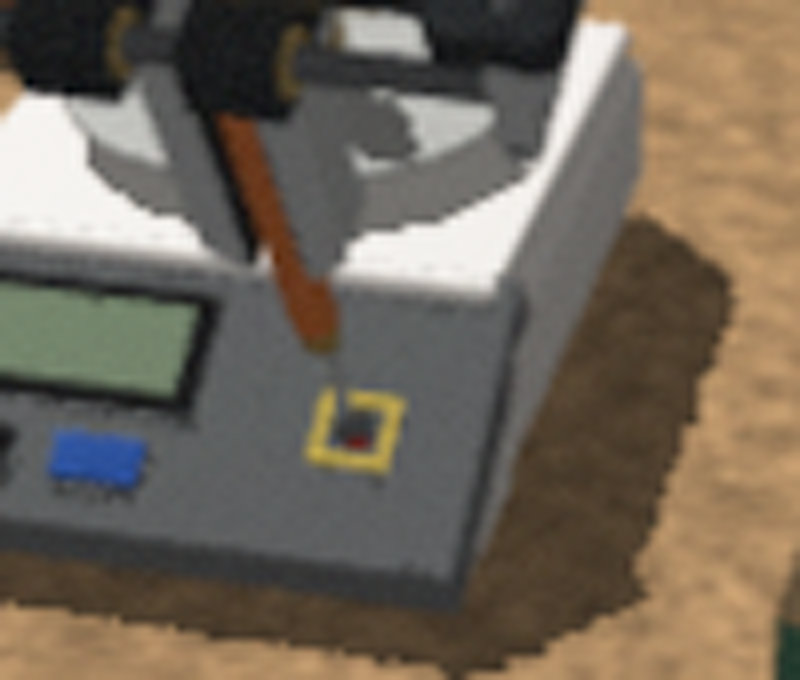

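```bash
python3 - <<'E'
from h import *; import pickle
o=pickle.load(open("w19.pkl","rb"))
for _ in range(2):
    i=vision.camera_info("wrist"); print(i["mount"].round(5).tolist(), i["camera_matrix"][0])
c=cam("wrist",o); Rm=R.from_euler("xyz",o["eef_rot"])
for q in ([0,0,0],[.0005,.0005,.0425],[0,0,.0425],[0,0,.0575]): print(q,proj(c,o["ee_pos"]+Rm.apply(q)))
for uv in [(323.14,238.9),(322.99,242.7)]:
    oo,d=ray(c,uv); ot=Rm.inv().apply(oo-o["ee_pos"]); dt=Rm.inv().apply(d); print([(ot+dt*(z-ot[2])/dt[2]).round(5) for z in (.040,.0425,.0575)])
E
```

```text
[[-0.00011, -0.96967, -0.24443, 0.07106], [1.0, -0.00026, 0.00056, 0.00073], [-0.0006, -0.24443, 0.96967, -0.21055], [0.0, 0.0, 0.0, 1.0]] [353.71031347   0.         323.43740433]
[[-0.00011, -0.96967, -0.24443, 0.07106], [1.0, -0.00026, 0.00056, 0.00073], [-0.0006, -0.24443, 0.96967, -0.21055], [0.0, 0.0, 0.0, 1.0]] [353.71031347   0.         323.43740433]
[0, 0, 0] [[322.08732921 263.23052153]]
[0.0005, 0.0005, 0.0425] [[322.93711367 244.23766485]]
[0, 0, 0.0425] [[322.26433121 244.88635376]]
[0, 0, 0.0575] [[322.31432321 239.71149334]]
[array([0.00525, 0.00065, 0.04   ]), array([0.0046 , 0.00065, 0.0425 ]), array([0.00066, 0.00065, 0.0575 ])]
[array([0.00237, 0.00054, 0.04   ]), array([0.00168, 0.00054, 0.0425 ]), array([-0.00243,  0.00053,  0.0575 ])]
```

Request:
play_rows([
  {"claw":0.06,"linear":[0.3,0.1,8],"turn":[0.0015,-0.0007,0]},
  {"claw":0.06,"linear":[0.3,0.1,14],"turn":[0.0015,-0.0007,0]},
  {"claw":0.06,"linear":[0.3,0.1,17],"turn":[0.0015,-0.0007,0]},
  {"claw":0.06,"linear":[0.3,0.1,17],"turn":[0.0015,-0.0007,0]},
  {"claw":0.06,"linear":[0.3,0.1,17],"turn":[0.0015,-0.0007,0]},
])

```text
time_s: 17.62
ee_pos: [0.5051, -0.0236, 0.0726]
eef_rot: [3.141, -0.524, 0.919]
force: [0.1, -0.0, -0.1]
grip_width: 0.0112
```

```bash
cat > st.py <<'E'
from h import *
o=get_obs(); Rm=R.from_euler("xyz",o["eef_rot"]); t=o["ee_pos"]+Rm.apply(TIP)
d=t-key; print(o["time_s"],"F_n",round(float(o["force"]@n),2),"F_lat",round(float(o["force"]@lat),2),"F_x",round(float(o["force"]@np.cross(lat,-n)),2),"depth mm",round(-1e3*float(d@n),2),"off x,lat",(1e3*np.array([d@np.cross(lat,-n),d@lat])).round(2),"grip",round(o["grip_width"],4))
E
python3 - <<'E'
exec(open("st.py").read())
im=vision.camera("wrist"); crop(im,270,190,110,90,7,"pics/w20c.png")
im=vision.camera("side"); crop(im,270,200,100,85,8,"pics/s20c.png")
E
```

```text
17.625 F_n -0.07 F_lat 0.07 F_x -0.05 depth mm 0.77 off x,lat [0.62 0.42] grip 0.0112
```

View pics/w20c.png

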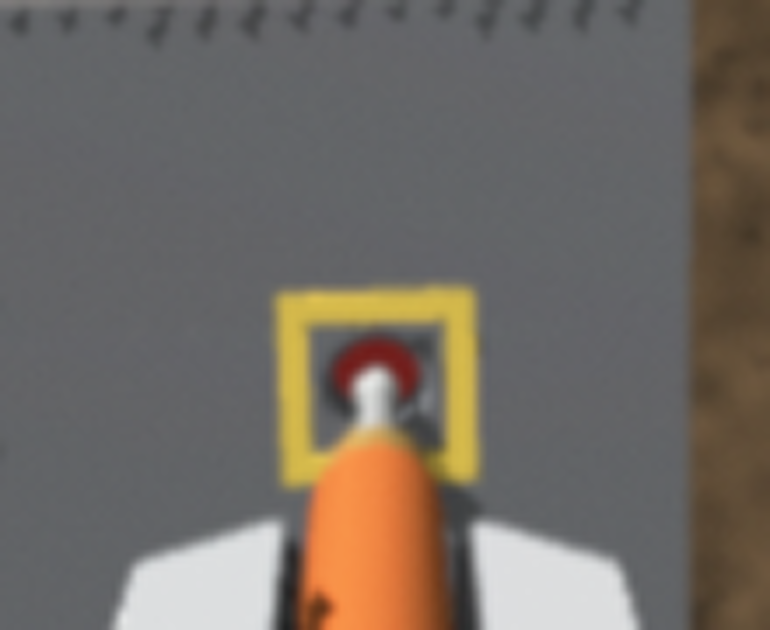

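View pics/s20c.png

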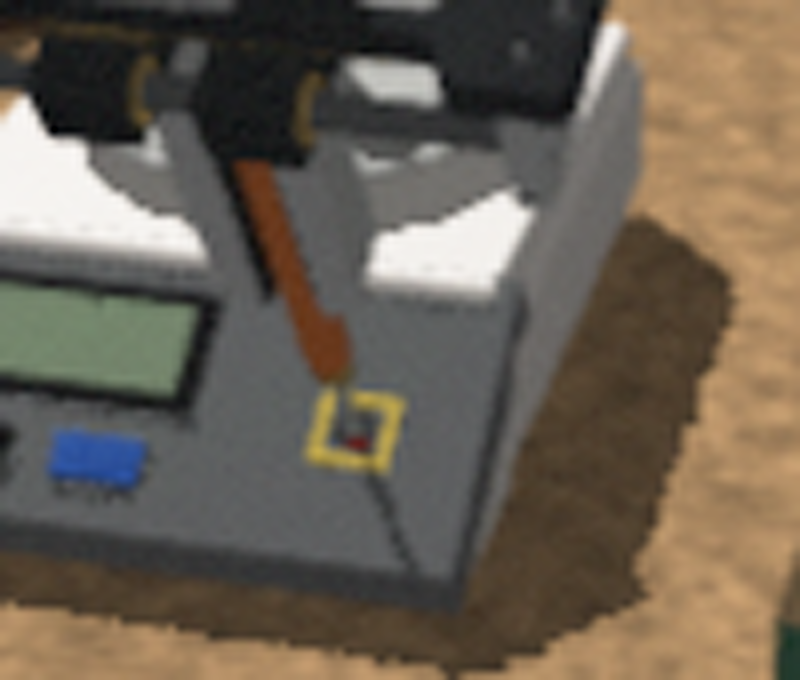

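Request:
play_rows([
  {"claw":0.06,"linear":[0,0.2,1.2],"turn":[0,0,0]},
  {"claw":0.06,"linear":[0,0.2,2.4],"turn":[0,0,0]},
  {"claw":0.06,"linear":[0,0.2,2.4],"turn":[0,0,0]},
])

```text
time_s: 18.1
ee_pos: [0.506, -0.0227, 0.0705]
eef_rot: [3.141, -0.524, 0.919]
force: [-0.4, -0.5, -0.7]
grip_width: 0.0115
```

```bash
python3 st.py
```

```text
18.1 F_n -0.28 F_lat 0.01 F_x -0.92 depth mm 3.16 off x,lat [0.62 0.64] grip 0.0115
```

Request:
play_rows([
  {"claw":0.06,"linear":[0,0,1],"turn":[0,0,0]},
  {"claw":0.06,"linear":[0,0,1.5],"turn":[0,0,0]},
  {"claw":0.06,"linear":[0,0,1.5],"turn":[0,0,0]},
])

```text
time_s: 18.48
ee_pos: [0.5065, -0.0221, 0.0692]
eef_rot: [3.141, -0.524, 0.919]
force: [0.2, 0.6, -0.3]
grip_width: 0.0116
```

```bash
python3 st.py
```

```text
18.475 F_n -0.52 F_lat -0.2 F_x 0.34 depth mm 4.71 off x,lat [0.61 0.6 ] grip 0.0116
```

Request:
play_rows([
  {"claw":0.06,"linear":[0,0,1],"turn":[0,0,0]},
  {"claw":0.06,"linear":[0,0,1.5],"turn":[0,0,0]},
  {"claw":0.06,"linear":[0,0,1.5],"turn":[0,0,0]},
])

```text
time_s: 18.85
ee_pos: [0.5069, -0.0215, 0.0678]
eef_rot: [3.141, -0.524, 0.919]
force: [0.1, -0.9, -0.3]
grip_width: 0.0118
```

```bash
python3 st.py
```

```text
18.85 F_n 0.08 F_lat 0.65 F_x -0.72 depth mm 6.26 off x,lat [0.6  0.56] grip 0.0118
```

Request:
play_rows([
  {"claw":0.06,"linear":[0,0,1],"turn":[0,0,0]},
  {"claw":0.06,"linear":[0,0,1.5],"turn":[0,0,0]},
  {"claw":0.06,"linear":[0,0,1.5],"turn":[0,0,0]},
])

```text
time_s: 19.23
ee_pos: [0.5073, -0.0208, 0.0665]
eef_rot: [3.141, -0.524, 0.919]
force: [0.2, 0.5, -0.4]
grip_width: 0.0113
```

```bash
python3 - <<'E'
exec(open("st.py").read())
im=vision.camera("wrist"); crop(im,270,190,110,90,7,"pics/w21c.png")
E
```

```text
19.225 F_n -0.59 F_lat -0.2 F_x 0.27 depth mm 7.81 off x,lat [0.58 0.52] grip 0.0113
```

View pics/w21c.png

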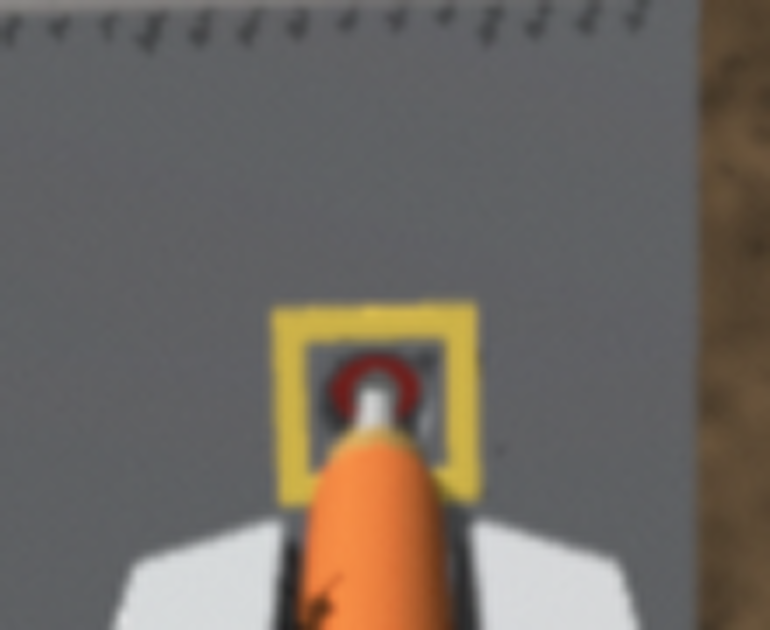

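Request:
play_rows([
  {"claw":0.06,"linear":[0,0,0.8],"turn":[0,0,0]},
  {"claw":0.06,"linear":[0,0,1.5],"turn":[0,0,0]},
  {"claw":0.06,"linear":[0,0,1.5],"turn":[0,0,0]},
])

```text
time_s: 19.65
ee_pos: [0.5078, -0.0203, 0.0652]
eef_rot: [3.141, -0.524, 0.919]
force: [0.4, -0.9, -0.3]
grip_width: 0.0116
```

```bash
python3 st.py
```

```text
19.65 F_n -0.05 F_lat 0.86 F_x -0.54 depth mm 9.3 off x,lat [0.59 0.53] grip 0.0116
```

Request:
play_rows([
  {"claw":0.06,"linear":[0,0,0.8],"turn":[0,0,0]},
  {"claw":0.06,"linear":[0,0,1.2],"turn":[0,0,0]},
  {"claw":0.06,"linear":[0,0,1.2],"turn":[0,0,0]},
])

```text
time_s: 20.02
ee_pos: [0.5082, -0.0198, 0.0642]
eef_rot: [3.141, -0.524, 0.919]
force: [-1.0, -0.5, 1.2]
grip_width: 0.0115
```

```bash
python3 st.py
```

```text
20.025 F_n 1.48 F_lat -0.51 F_x -0.26 depth mm 10.49 off x,lat [0.61 0.57] grip 0.0115
```

Request:
play_rows([
  {"claw":0.06,"linear":[0,0,0.8],"turn":[0,0,0]},
  {"claw":0.06,"linear":[0,0,1.5],"turn":[0,0,0]},
  {"claw":0.06,"linear":[0,0,1.5],"turn":[0,0,0]},
])

```text
time_s: 20.4
ee_pos: [0.5087, -0.0192, 0.0629]
eef_rot: [3.141, -0.524, 0.919]
force: [-0.9, -1.5, 2.2]
grip_width: 0.0116
```

```bash
python3 st.py
```

```text
20.4 F_n 2.77 F_lat 0.21 F_x -0.43 depth mm 12.01 off x,lat [0.61 0.59] grip 0.0116
```

Request:
play_rows([
  {"claw":0.06,"linear":[0,0,0.6],"turn":[0,0,0]},
  {"claw":0.06,"linear":[0,0,1.0],"turn":[0,0,0]},
  {"claw":0.06,"linear":[0,0,1.0],"turn":[0,0,0]},
])

```text
time_s: 20.78
ee_pos: [0.509, -0.0188, 0.062]
eef_rot: [3.141, -0.524, 0.919]
force: [-2.6, -2.0, 3.0]
grip_width: 0.0117
```

```bash
python3 st.py
```

```text
20.775 F_n 4.23 F_lat -0.85 F_x -1.25 depth mm 13.01 off x,lat [0.61 0.62] grip 0.0117
```

Request:
play_rows([
  {"claw":0.06,"linear":[0,0,0.5],"turn":[0,0,0]},
  {"claw":0.06,"linear":[0,0,0.5],"turn":[0,0,0]},
])

```text
time_s: 21.02
ee_pos: [0.5091, -0.0186, 0.0616]
eef_rot: [3.141, -0.524, 0.919]
force: [-1.5, -1.3, 3.1]
grip_width: 0.0114
```

```bash
python3 st.py
```

```text
21.025 F_n 3.66 F_lat -0.45 F_x -0.12 depth mm 13.52 off x,lat [0.62 0.59] grip 0.0114
```

Request:
play_rows([
  {"claw":0.06,"linear":[0,0,0.5],"turn":[0,0,0]},
  {"claw":0.06,"linear":[0,0,0.5],"turn":[0,0,0]},
])

```text
time_s: 21.28
ee_pos: [0.5093, -0.0184, 0.0612]
eef_rot: [3.141, -0.524, 0.919]
force: [-3.1, -1.9, 4.8]
grip_width: 0.0112
```

```bash
python3 st.py
```

```text
21.275 F_n 5.9 F_lat -1.32 F_x -0.57 depth mm 13.95 off x,lat [0.66 0.65] grip 0.0112
```

Request:
play_rows([
  {"claw":0.06,"linear":[0,0,0.3],"turn":[0,0,0]},
  {"claw":0.06,"linear":[0,0,0.3],"turn":[0,0,0]},
])

```text
time_s: 21.52
ee_pos: [0.5095, -0.0184, 0.0611]
eef_rot: [3.141, -0.524, 0.92]
force: [-3.8, -2.9, 6.0]
grip_width: 0.0114
```

```bash
python3 st.py
```

```text
21.525 F_n 7.55 F_lat -1.26 F_x -0.99 depth mm 14.1 off x,lat [0.7  0.72] grip 0.0114
```

At the stop (the force now climbs steeply, 7.5 N). I'll hold it for about 3 s.

Request:
play_rows([
  {"claw":0.06,"linear":[0,0,0.1],"turn":[0,0,0]},
  {"claw":0.06,"linear":[0,0,0.1],"turn":[0,0,0]},
  {"claw":0.06,"linear":[0,0,0.1],"turn":[0,0,0]},
  {"claw":0.06,"linear":[0,0,0.1],"turn":[0,0,0]},
  {"claw":0.06,"linear":[0,0,0.1],"turn":[0,0,0]},
  {"claw":0.06,"linear":[0,0,0.1],"turn":[0,0,0]},
  {"claw":0.06,"linear":[0,0,0.1],"turn":[0,0,0]},
  {"claw":0.06,"linear":[0,0,0.1],"turn":[0,0,0]},
])

```text
time_s: 22.52
ee_pos: [0.5095, -0.0184, 0.0611]
eef_rot: [3.141, -0.524, 0.92]
force: [-4.7, -1.7, 6.4]
grip_width: 0.0119
```

```bash
python3 - <<'E'
exec(open("st.py").read())
im=vision.camera("wrist"); crop(im,270,190,110,90,7,"pics/w22c.png")
im=vision.camera("side"); crop(im,230,160,140,120,5.5,"pics/s22c.png")
E
```

```text
22.525 F_n 7.6 F_lat -2.7 F_x -0.45 depth mm 14.07 off x,lat [0.72 0.74] grip 0.0119
```

Request:
play_rows([
  {"claw":0.06,"linear":[0,0,0.1],"turn":[0,0,0]},
  {"claw":0.06,"linear":[0,0,0.1],"turn":[0,0,0]},
  {"claw":0.06,"linear":[0,0,0.1],"turn":[0,0,0]},
  {"claw":0.06,"linear":[0,0,0.1],"turn":[0,0,0]},
  {"claw":0.06,"linear":[0,0,0.1],"turn":[0,0,0]},
  {"claw":0.06,"linear":[0,0,0.1],"turn":[0,0,0]},
  {"claw":0.06,"linear":[0,0,0.1],"turn":[0,0,0]},
  {"claw":0.06,"linear":[0,0,0.1],"turn":[0,0,0]},
])

```text
time_s: 23.62
ee_pos: [0.5095, -0.0184, 0.0611]
eef_rot: [3.141, -0.524, 0.92]
force: [-4.8, -2.5, 6.2]
grip_width: 0.0112
```

```bash
python3 st.py
```

```text
23.625 F_n 7.83 F_lat -2.3 F_x -1.17 depth mm 14.08 off x,lat [0.72 0.73] grip 0.0112
```

View pics/w22c.png

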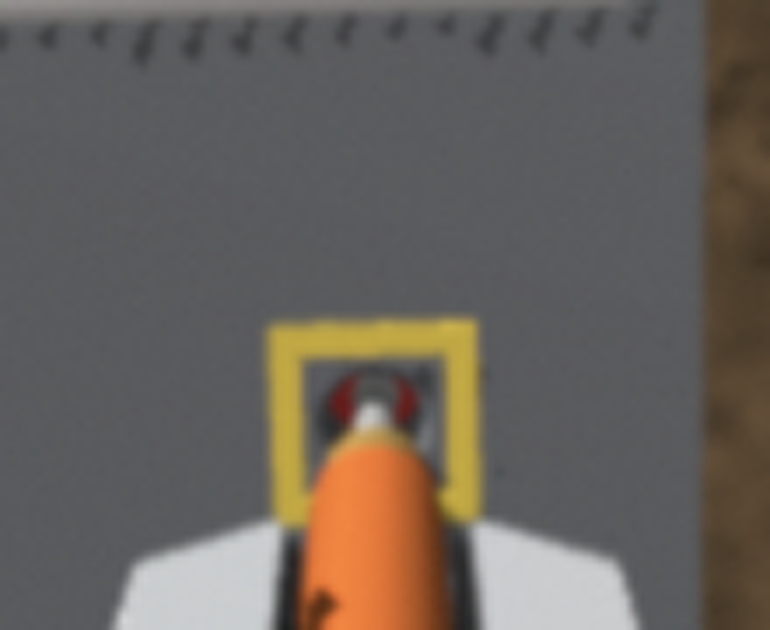

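View pics/s22c.png

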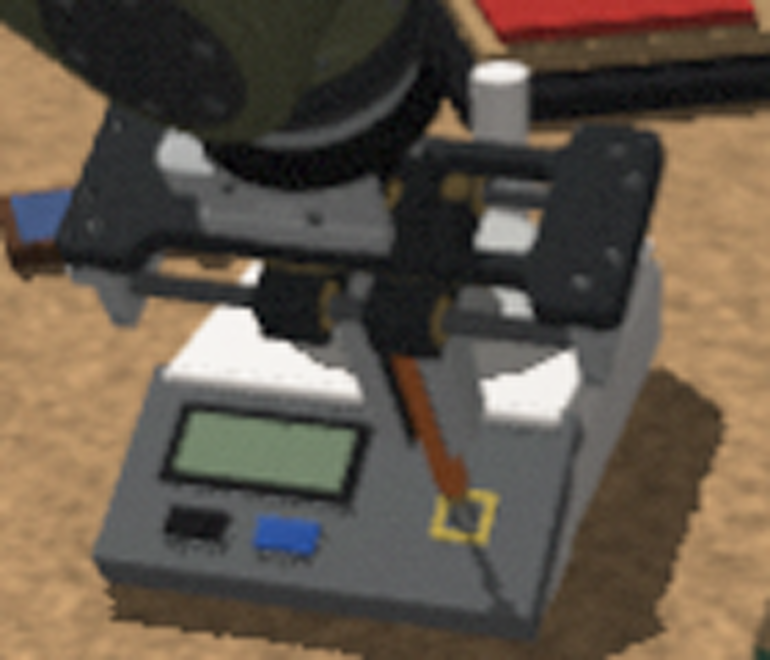

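Request:
play_rows([
  {"claw":0.06,"linear":[0,0,0.1],"turn":[0,0,0]},
  {"claw":0.06,"linear":[0,0,0.1],"turn":[0,0,0]},
  {"claw":0.06,"linear":[0,0,0.1],"turn":[0,0,0]},
  {"claw":0.06,"linear":[0,0,0.1],"turn":[0,0,0]},
  {"claw":0.06,"linear":[0,0,-5],"turn":[0,0,0]},
  {"claw":0.06,"linear":[0,0,-12],"turn":[0,0,0]},
  {"claw":0.06,"linear":[0,0,-30],"turn":[0,0,0]},
  {"claw":0.06,"linear":[0,0,-60],"turn":[0,0,0]},
])

```text
time_s: 24.62
ee_pos: [0.4906, -0.0422, 0.1133]
eef_rot: [-3.141, -0.523, 0.919]
force: [0.6, -0.1, -0.0]
grip_width: 0.0115
```

Request:
play_rows([
  {"claw":0.06,"linear":[0,0,-25],"turn":[0,0,0]},
  {"claw":0.06,"linear":[0,0,-65],"turn":[0,0,0]},
  {"claw":0.06,"linear":[0,0,-65],"turn":[0,0,0]},
])

```text
time_s: 25.0
ee_pos: [0.4714, -0.0694, 0.1718]
eef_rot: [3.138, -0.524, 0.92]
force: [-0.8, -0.0, -0.8]
grip_width: 0.0116
```

```bash
python3 - <<'E'
exec(open("st.py").read())
im=vision.camera("wrist"); cv2.imwrite("pics/w23.png",im); import pickle; pickle.dump(o,open("w23.pkl","wb")); print(o["ee_pos"],o["eef_rot"])
g=pickle.load(open("grasp.pkl","rb")); print(g["ee_pos"],g["eef_rot"])
rel([g["ee_pos"][0],g["ee_pos"][1],.2],g["eef_rot"][2].item())
E
```

```text
25.0 F_n -0.42 F_lat -0.59 F_x -0.81 depth mm -113.6 off x,lat [0.94 1.52] grip 0.0116
[ 0.47137778 -0.06937322  0.17180451] [ 3.13774498 -0.52360284  0.92035939]
[ 0.50882825 -0.32180807  0.05021057] [3.14129605e+00 1.44682475e-04 1.34891674e+00]
linear [-139.7  183.7 -114.7] turn [ 0.1135 -0.515  -0.4199] ang 38.6
```

View pics/w23.png

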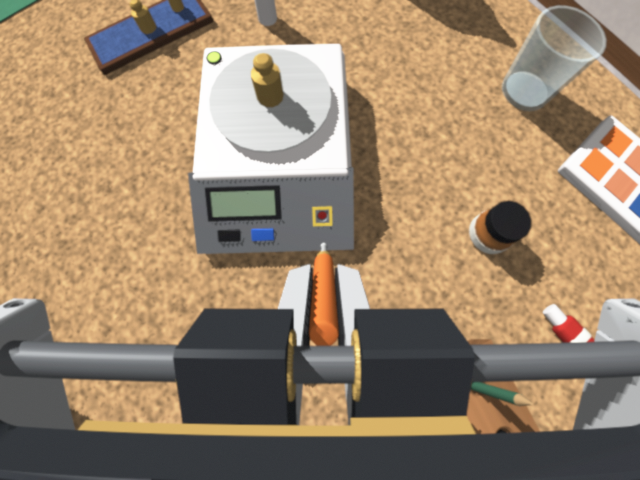

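Weight still upright at (266,80), and the key is up and red at (322,216). Now back to above the rack hole.

```bash
python3 - <<'E'
from h import *; import pickle
g=pickle.load(open("grasp.pkl","rb"))
rel([.4714,-.0694,.235],Rk); l,a=rel([.5088,-.3218,.235],1.349)
E
```

```text
linear [ 32.    0.8 -56.3] turn [0.0008 0.0002 0.0006] ang 0.1
linear [-122.2  183.7 -145.1] turn [ 0.1135 -0.515  -0.42  ] ang 38.6
```

Request:
play_rows([
  {"claw":0.06,"linear":[25,1,-45],"turn":[0,0,0]},
  {"claw":0.06,"linear":[6,31,-71],"turn":[0.015,-0.07,-0.055]},
  {"claw":0.06,"linear":[-20,62,-86],"turn":[0.035,-0.16,-0.13]},
  {"claw":0.06,"linear":[-46,93,-101],"turn":[0.055,-0.25,-0.2]},
  {"claw":0.06,"linear":[-72,124,-116],"turn":[0.075,-0.34,-0.28]},
  {"claw":0.06,"linear":[-98,155,-131],"turn":[0.095,-0.43,-0.35]},
  {"claw":0.06,"linear":[-122,183.7,-145],"turn":[0.1135,-0.515,-0.42]},
  {"claw":0.06,"linear":[-122,183.7,-145],"turn":[0.1135,-0.515,-0.42]},
])

```text
time_s: 26.05
ee_pos: [0.5094, -0.3218, 0.2328]
eef_rot: [-3.139, -0.001, 1.35]
force: [-0.1, 0.5, -0.9]
grip_width: 0.0116
```

Request:
play_rows([
  {"claw":0.06,"linear":[0,0,0],"turn":[0,0,0]},
  {"claw":0.06,"linear":[0,0,0],"turn":[0,0,0]},
])

```text
time_s: 26.3
ee_pos: [0.5093, -0.3209, 0.2324]
eef_rot: [-3.139, -0.002, 1.35]
force: [0.1, 0.4, -0.0]
grip_width: 0.0117
```

```bash
python3 - <<'E'
from h import *; import pickle
g=pickle.load(open("grasp.pkl","rb")); o=get_obs(); print(o["time_s"],o["ee_pos"],o["eef_rot"])
rel([g["ee_pos"][0],g["ee_pos"][1],.115],g["eef_rot"][2].item())
E
```

```text
26.3 [ 0.50929495 -0.32090795  0.23241312] [-3.13855528e+00 -1.98829597e-03  1.34978765e+00]
linear [-1.200e+00  1.000e-01  1.174e+02] turn [-0.003  -0.002   0.0009] ang 0.2
```

Request:
play_rows([
  {"claw":0.06,"linear":[-1.2,0.1,45],"turn":[-0.003,-0.002,0]},
  {"claw":0.06,"linear":[-1.2,0.1,90],"turn":[-0.003,-0.002,0]},
  {"claw":0.06,"linear":[-1.2,0.1,117],"turn":[-0.003,-0.002,0]},
  {"claw":0.06,"linear":[-1.2,0.1,117],"turn":[-0.003,-0.002,0]},
  {"claw":0.06,"linear":[-1.2,0.1,117],"turn":[-0.003,-0.002,0]},
  {"claw":0.06,"linear":[-1.2,0.1,117],"turn":[-0.003,-0.002,0]},
])

```text
time_s: 27.05
ee_pos: [0.5093, -0.3221, 0.117]
eef_rot: [3.139, 0.001, 1.35]
force: [0.2, 0.1, -1.1]
grip_width: 0.0115
```

```bash
python3 - <<'E'
from h import *; import pickle
g=pickle.load(open("grasp.pkl","rb")); o=get_obs(); print(o["time_s"],o["ee_pos"],o["eef_rot"],o["force"])
im=vision.camera("wrist"); crop(im,240,180,160,150,5,"pics/w24c.png"); crop(vision.camera("side"),340,220,90,130,5,"pics/s24c.png")
rel([g["ee_pos"][0],g["ee_pos"][1],.0515],g["eef_rot"][2].item())
c=cam("wrist",o); T=R.from_euler("xyz",o["eef_rot"]); 
print(proj(c,[[.5093,-.3212,.048],[.5088,-.3218,.048]]+[o["ee_pos"]+T.apply(TIP)]))
E
```

```text
27.05 [ 0.50934017 -0.32211643  0.11697243] [3.13948463e+00 8.77768235e-04 1.34972157e+00] [ 0.1539677   0.11206947 -1.05768815]
linear [ 0.2 -0.4 64.9] turn [0.0014 0.0006 0.0008] ang 0.1
[[321.83509749 234.46007839]
 [321.39963645 235.28702795]
 [322.8802135  243.66463866]]
```

View pics/w24c.png

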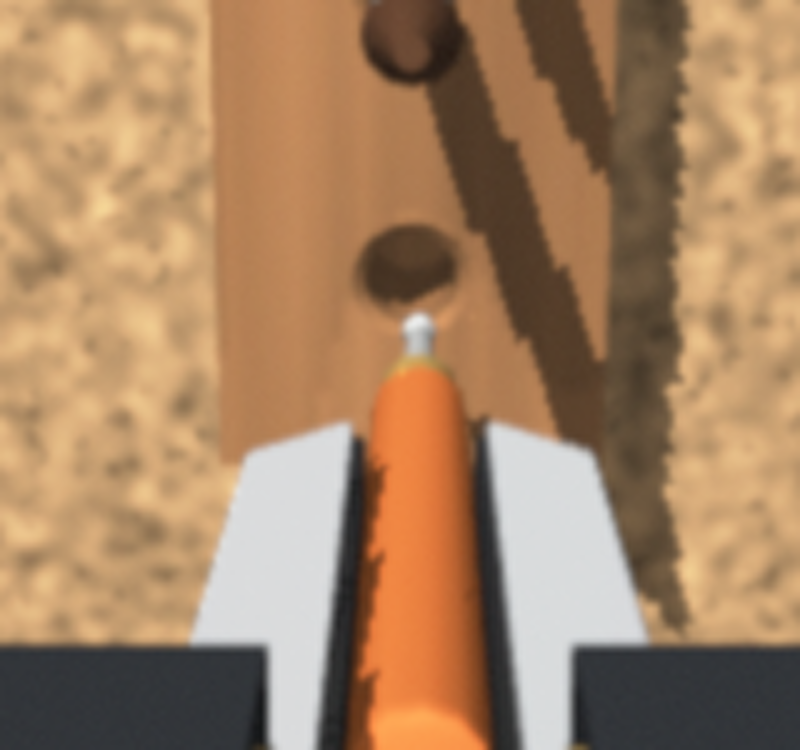

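View pics/s24c.png

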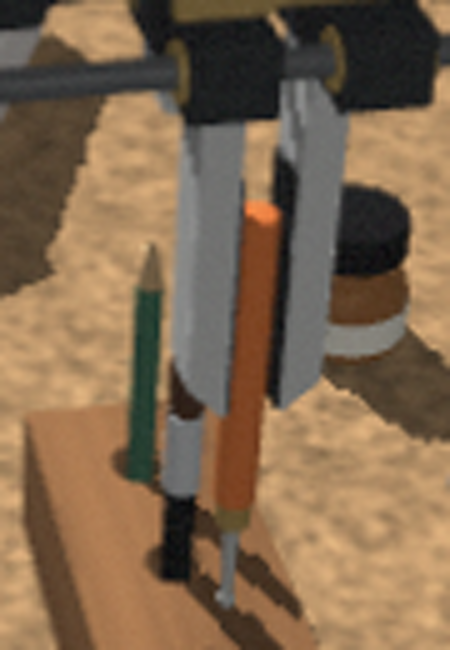

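```bash
python3 - <<'E'
from h import *
o=get_obs(); c=cam("wrist",o); T=R.from_euler("xyz",o["eef_rot"])
for n_,uv,z in [("hole",(407,273),.048),("rackL",(217,273),.048),("rackR",(607,273),.048),("tip",(419,318),None),("ball",(419,326),None)]:
    q=px(*uv,240,180,5)
    if z: print(n_,atz(c,q,z).round(4),(T.inv().apply(atz(c,q,z)-o["ee_pos"])*1e3).round(2))
    else:
        oo,d=ray(c,q); ot=T.inv().apply(oo-o["ee_pos"]); dt=T.inv().apply(d); zz=.0425 if n_=="tip" else .040
        print(n_,(ot+dt*(zz-ot[2])/dt[2]).round(5)*1e3)
E
```

```text
hole [ 0.5085 -0.3206  0.048 ] [ 1.3  -1.06 68.43]
rackL [ 0.4783 -0.3138  0.048 ] [  1.33 -31.99  68.39]
rackR [ 0.5402 -0.3278  0.048 ] [ 1.27 31.5  68.47]
tip [ 0.86  0.89 42.5 ]
ball [ 0.33  0.89 40.  ]
```

Request:
play_rows([
  {"claw":0.06,"linear":[0.5,-1.0,10],"turn":[0.0014,0.0006,0]},
  {"claw":0.06,"linear":[0.5,-1.0,22],"turn":[0.0014,0.0006,0]},
  {"claw":0.06,"linear":[0.5,-1.0,36],"turn":[0.0014,0.0006,0]},
  {"claw":0.06,"linear":[0.5,-1.0,50],"turn":[0.0014,0.0006,0]},
  {"claw":0.06,"linear":[0.5,-1.0,50],"turn":[0.0014,0.0006,0]},
  {"claw":0.06,"linear":[0.5,-1.0,50],"turn":[0.0014,0.0006,0]},
])

```text
time_s: 27.9
ee_pos: [0.5085, -0.3215, 0.0667]
eef_rot: [3.141, 0.0, 1.35]
force: [-0.5, -0.2, -1.2]
grip_width: 0.0113
```

```bash
python3 - <<'E'
from h import *
o=get_obs(); print(o["time_s"],o["ee_pos"],o["eef_rot"],o["force"])
im=vision.camera("wrist"); crop(im,240,180,160,150,5,"pics/w25c.png"); crop(vision.camera("side"),340,240,90,130,5,"pics/s25c.png")
E
```

```text
27.9 [ 0.50850688 -0.32146723  0.06669781] [3.14127143e+00 1.42874709e-04 1.34974167e+00] [-0.53921449 -0.15063547 -1.162859  ]
```

View pics/w25c.png

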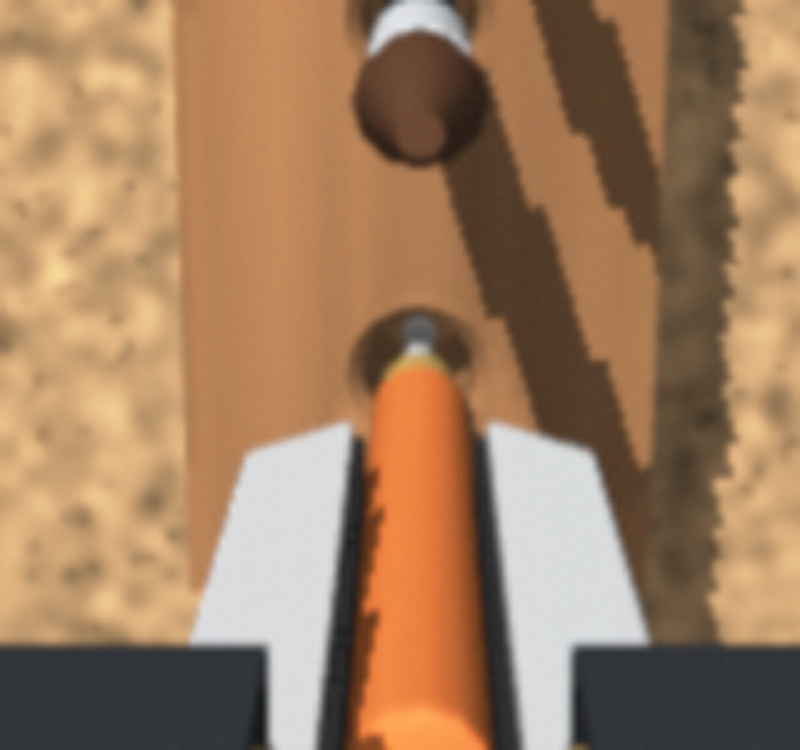

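View pics/s25c.png

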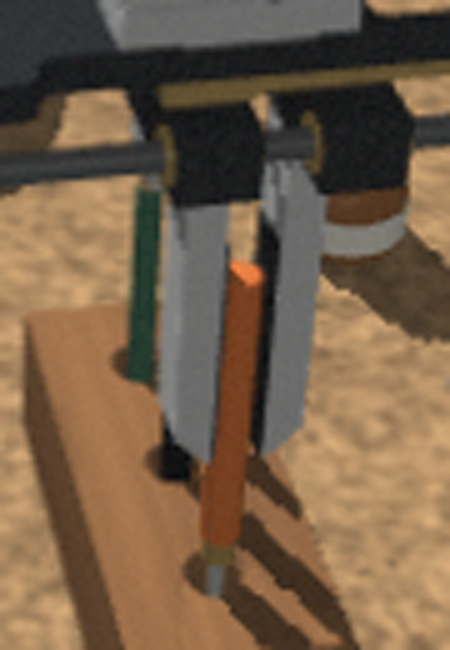

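Request:
play_rows([
  {"claw":0.06,"linear":[0,-0.5,6],"turn":[0,0,0]},
  {"claw":0.06,"linear":[0,-0.5,11],"turn":[0,0,0]},
  {"claw":0.06,"linear":[0,-0.5,14],"turn":[0,0,0]},
  {"claw":0.06,"linear":[0,-0.5,15.5],"turn":[0,0,0]},
  {"claw":0.06,"linear":[0,-0.5,15.5],"turn":[0,0,0]},
])

```text
time_s: 28.62
ee_pos: [0.5081, -0.3214, 0.0514]
eef_rot: [3.141, 0.0, 1.35]
force: [0.6, -0.9, -0.4]
grip_width: 0.0113
```

```bash
python3 - <<'E'
from h import *
o=get_obs(); print(o["time_s"],o["ee_pos"],o["force"])
E
```

```text
28.625 [ 0.50811957 -0.3214435   0.05142882] [ 0.60492515 -0.90586945 -0.385114  ]
```

Request:
play_rows([
  {"claw":0.06,"linear":[0,0,0.8],"turn":[0,0,0]},
  {"claw":0.06,"linear":[0,0,0.8],"turn":[0,0,0]},
  {"claw":0.15,"linear":[0,0,0.8],"turn":[0,0,0]},
  {"claw":0.2,"linear":[0,0,0.8],"turn":[0,0,0]},
  {"claw":0.5,"linear":[0,0,0.8],"turn":[0,0,0]},
  {"claw":0.5,"linear":[0,0,0.8],"turn":[0,0,0]},
  {"claw":0.5,"linear":[0,0,0.8],"turn":[0,0,0]},
])

```text
time_s: 29.5
ee_pos: [0.5081, -0.3214, 0.0506]
eef_rot: [3.141, 0.0, 1.35]
force: [0.1, -0.0, 0.3]
grip_width: 0.0447
```

```bash
python3 - <<'E'
from h import *
o=get_obs(); print(o["time_s"],o["ee_pos"],o["force"],o["grip_width"])
im=vision.camera("wrist"); crop(im,240,180,160,150,5,"pics/w26c.png"); crop(vision.camera("side"),340,240,90,130,5,"pics/s26c.png")
E
```

```text
29.5 [ 0.50806867 -0.32143236  0.05060321] [ 0.05382397 -0.0354617   0.28294527] 0.04465098115631703
```

View pics/s26c.png

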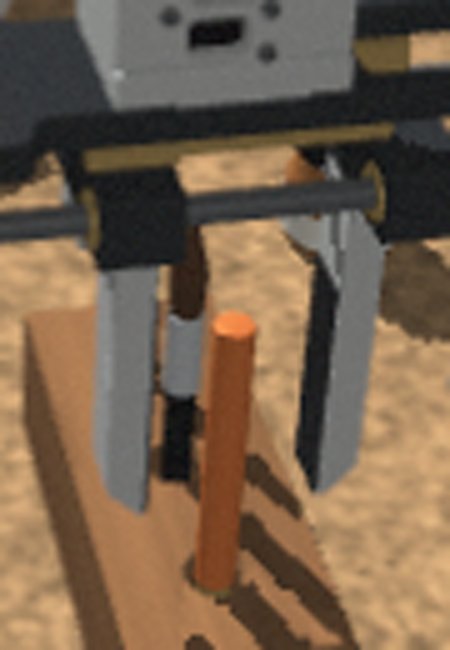

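View pics/w26c.png

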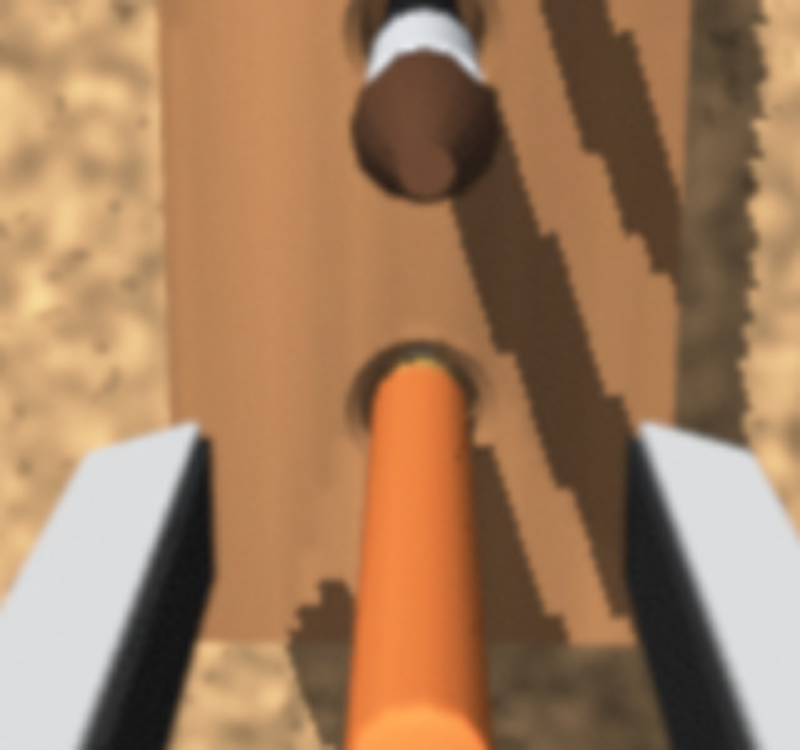

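Stylus stands free in its hole. I'll retreat straight up.

Request:
play_rows([
  {"claw":0.5,"linear":[0,0,-15],"turn":[0,0,0]},
  {"claw":0.5,"linear":[0,0,-50],"turn":[0,0,0]},
  {"claw":0.5,"linear":[0,0,-105],"turn":[0,0,0]},
  {"claw":0.5,"linear":[0,0,-150],"turn":[0,0,0]},
  {"claw":0.5,"linear":[0,0,-170],"turn":[0,0,0]},
  {"claw":0.5,"linear":[0,0,-170],"turn":[0,0,0]},
  {"claw":0.5,"linear":[0,0,-170],"turn":[0,0,0]},
])

```text
time_s: 30.48
ee_pos: [0.5077, -0.3211, 0.2197]
eef_rot: [-3.141, -0.0, 1.35]
force: [0.5, 0.0, 0.6]
grip_width: 0.0472
```

```bash
python3 - <<'E'
from h import *
o=get_obs(); print(o["time_s"],o["ee_pos"],o["force"],o["grip_width"])
im=vision.camera("side"); cv2.imwrite("pics/s27.png",im); cv2.imwrite("pics/t27.png",vision.camera("top")); crop(im,220,150,200,240,2.5,"pics/s27c.png")
E
```

```text
30.475 [ 0.50766831 -0.32111694  0.21974489] [0.45527753 0.0428973  0.55792616] 0.04719431074886487
```

View pics/s27c.png

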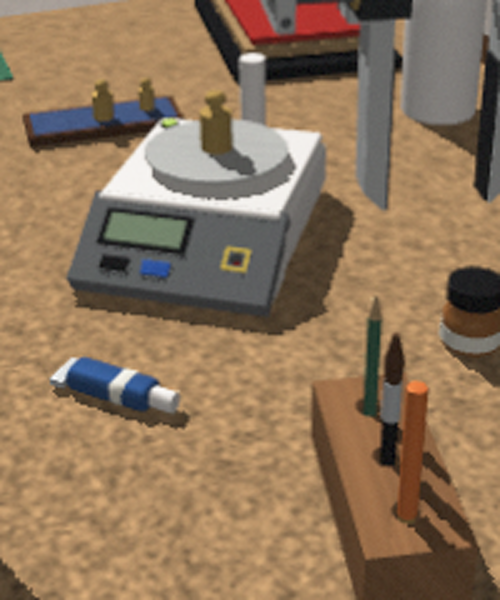

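View pics/t27.png

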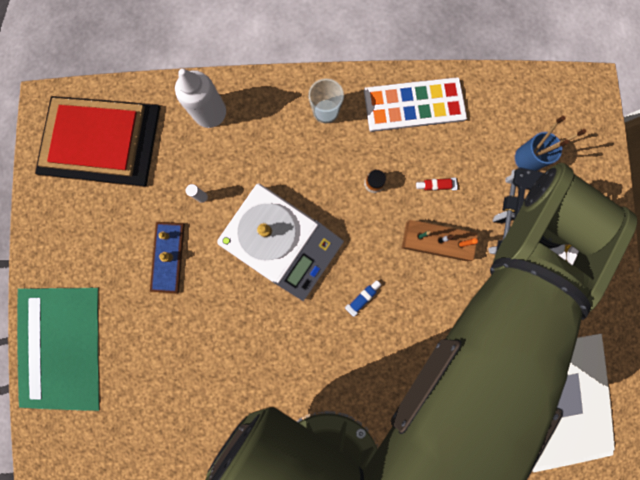

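Everything is in place: the weight stands on the pan at (264,230) in the top view, the stylus is in its hole at (468,242), and the bystanders haven't moved.

```bash
python3 -c "
from station import hand_in
print(hand_in())"
```

```text
the job is handed in; nothing more can be done
None
```

The job is done and handed in at about 30.6 s.

- **Weight:** the 200 g weight was lowered gently and stands upright within about 1 mm of the pan centre. It was still there in the last pictures.
- **Key press:** the stylus tip met the key about 10 mm down. The force then rose with the key's spring, and after about 4 mm it climbed steeply. I held the key down there for about 2.8 s at about 7.5–8 N, roughly 3.5 N above what the stop needs. I then withdrew straight out, and the key showed as up afterwards.
- **Stylus:** it is back upright in its own hole and was released. The pencil, brush, other weights, tubes, jar and glue stick look unmoved.

**What disagreed:**
- **Finger length:** in the side and wrist views the fingers end about 31 mm short of the stated TCP. My first close therefore pinched the weight's knob; I opened, lowered 22 mm and gripped the cylinder, and allowed for it from then on.
- **Wrist camera calibration:** its reported calibration changed by about 1.5 mm during the run. I made the final alignments from what was visible in the same picture instead.
- **Force readings:** single readings had about 0.5–1 N of noise.

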